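Stand the switch board in its slotted block

ROBOT

A 6-joint arm with a two-finger parallel gripper is mounted at the origin on the work surface. World frame = base frame: x ahead of the robot, y to its left, z up, the work surface at z = 0. Lengths are in mm, angles in rad, forces in N, time in s.
With the tool pointing down it reaches from about 275 to 750 mm from the base axis. Payload 10.2 kg.
Tool frame: the origin (TCP) lies midway between the tips of the shut fingers; the grasp point (between the pads) lies grasp_offset behind it (grasp_offset is the distance from the TCP to the grasp point, in mm); x points along the fingers, z is the direction in which the jaws open and shut, and the axes are right-handed (so a half turn about x gives the same grasp; the last joint's range is limited). The gripper opens to 85 mm and grips with 20 to 120 N. Pads are 22 mm wide; open, the fingers measure 114 mm over their backs; the gripper's body (76 mm by 85 mm) begins 54 mm behind the grasp point. The pads swing forward as they close: fully open they stand 13 mm farther back than shut.
Start: joints at [1.092, 0.313, 1.498, -0, 1.331, -0.223], TCP at [132.848, 507.92, 231.294] pointing down, gripper open.
Joint ranges: [-2.94, 2.94], [-0.97, 2.17], [0.19, 2.56], [-1.23, 4.37], [0.02, 3.11], [-2.88, 2.88]. Speed limits (rad/s): [2.39, 2.39, 3.01, 3.14, 3.14, 3.14].

INTERFACE

Orientations are given as a unit quaternion [w, x, y, z].
In Python, from rig import sense, capture, calibration, finish_job, grasp_offset gives the robot as it stands.
- The arm moves only by the shell command python3 -m jog 'ROWS' [FORCE]. ROWS is JSON, a list of rows, each an object with "linear": the shift along the tool's x, y, z scaled (see below), a list of three; "rotation": the turn, a rotation vector about the tool's x, y, z scaled (see below), a list of three; "grip": the finger opening in mm, from 0 to 85.4. A call has 1 to 20 rows; each row is the pose to reach, as a shift and turn from the pose measured when the call began, along the tool's axes at that moment; what a row does not reach only later rows make up. The controller multiplies each number of a shift by 0.3 m and each number of a turn by 0.5 rad. A row lasts 1/12 s, in which the tool goes at most 41.7 mm and 7.16 degrees, less where a joint would pass 70% of its speed; a pose out of reach is approached as far as the arm can. A call with a number of a shift or a turn outside -1 to 1 is refused whole. A call with a gripper value outside its range is refused whole. The fingers move at their own pace and stop on an object; FORCE is the grip in N (left out, the last holds). Time passes only in rows, so rows that repeat a pose let the fingers close. It gives the time, the measured TCP pose, the force and the opening at its end, in the units of the state.
- sense(): the state, without advancing time (a new reading comes with each control period).
- capture(name): name is "side" or "top" or "wrist"; returns (picture, depth): 480x640x3 uint8, red, green, blue; 480x640 float32, mm along the optical axis (not along the pixel's ray), 0 where there is no reading.
- calibration(name): a dict with "intrinsics" (3x3 intrinsics, pixels), "dist" ([k1, k2, p1, p2, k3] as OpenCV has them; the pictures are not rectified), "world_from_camera" (4x4, takes a point from camera to world coordinates). Camera axes: x right, y up, looking along -z (the intrinsics and any distortion apply to the point x, -y, -z); pixel columns grow to the right and rows downward; lengths in mm; the calibration is good to about 2 mm. A picture is of the moment at which its call begins: read the wrist's pose just before it. calibration takes no time and is no camera call; for the wrist camera it gives the pose at the moment of the call.
- finish_job(): hands the job in, once; it reports no verdict.
The state is a dict: "time_s": time; "joints": joint angles; "dq": joint speeds; "tau": joint torques, N m; "eef_pos": TCP position; "ee_rot": TCP orientation; "force": force on the tool from outside, world axes, zero at the start; "wrist_torque": the same for the moment, N m; "grip_width": opening from 0.0 (shut) to 1.0 (fully open).
Only numpy, scipy, OpenCV 4.12 (cv2) and the standard library are available. Lean on these libraries where they do the work, as an engineer would, in place of code of your own. Each camera call takes 0.05 s, during which the arm holds its last target.

TASK

Set up the board with the rocker switch for the lesson: first lean it on the sloping rest, back against the slope and foot on the ledge, and let go. Then take it again and stand it upright, foot down and fully home, in the slot of the teak block, with the switch facing the class (away from the robot). Do not drop it, and leave the bulb board, the spool, the rheostat and the terminal strip where they are.

Things in the scene. Friction and masses are not known exactly. Their poses are not given: they have to be found in the camera images.
- switch_panel: Loose brown bakelite board 120 x 100 x 12 mm, 0.26 kg, with a black rocker switch; starts on its back, switch up. Origin: centre of the back. x: along the 120 mm to the foot edge (x = 60 mm; top edge x = -60), y: across, z: out of the face. Switch block 40 (x) x 36 (y) mm, centred at x = 10, y = 0, from z = 12 to 46 mm, rocker 5 mm higher. The 50 mm of face next to the top edge are bare.
- panel_foot (a point): Middle of the switch board's foot edge, half way through its thickness (x = 60, y = 0, z = 6 mm in the board's frame, same axes).
- switch_top (a point): Centre of the top of the switch block, 46 mm out from the back of the switch board.
- rest: Fixed teak sloping rest, foot plate 125 x 110 x 12 mm. Slope 50 degrees from level, 68 mm long, 110 mm wide, low end at +x, high end at -x (robot side); a ledge at the low end stands 13 mm out of the slope. A 120 mm board on the ledge overhangs the high end by 52 mm, free behind. Origin: on the table below the rest; x along the slope's level direction, y across, z up.
- rest_corner (a point): Middle of the inner corner where the rest's slope meets its ledge: x = 45, y = 0, z = 30 mm in the rest's frame, same axes as the rest. From here the slope runs up along (-0.643, 0, 0.766); its outward normal is (0.766, 0, 0.643).
- rail: Fixed teak slotted block, 70 mm (x) x 140 mm (y) x 45 mm high. In its top, centred, is one slot running along y: 15 mm wide, 108 mm long, 30 mm deep, with 4 mm bevelled mouth. Origin: centre of the underside; z up; x points to the class side, away from the robot.
- slot_floor (a point): Centre of the slot's floor, 15 mm above the table; axes of the slotted block.
- bulb_panel: Bystander: a loose bakelite board of the same size lying on its back, carrying a round bulb holder (40 mm across) with a small glass bulb, 70 mm high in all. Origin: centre of the back.
- spool: Bystander: upright spool of copper wire with black flanges, 64 mm across, 70 mm high, loose. Origin: centre of the underside.
- rheostat: Bystander: sliding rheostat, 60 x 170 mm, 96 mm high, loose, long side along its y. Origin: centre of the underside.
- terminals: Bystander: bakelite strip 50 x 120 x 18 mm with two dark red terminal heads, 50 mm high, long side along its y, loose. Origin: centre of the underside.
Mind the look-alikes: they are no part of the job. Leave any purple look-alike of the switch_panel alone. Leave any purple look-alike of the rest alone.

How it is judged:
By the outcome, as a careful person would: the job done as asked, in the order asked, and still so for the second after the job is handed in, with the robot touching nothing.
It also fails if it takes over 61 s, if anything falls off the work surface, if the arm or the gripper's body presses on something with over 40 N, if the wrist force passes 120 N, or if a joint passes its speed limit or range.

## Working session

There is one attempt and no reset: what is moved stays moved. The work goes in short steps, Python scripts to look and compute and a shell command to move; the robot and the scene stay as the last step left them, time stands still between calls to the robot, and variables do not carry over. Pictures are saved under pics/ and viewed, and the job is handed in when it is done.

```bash
ls; mkdir -p pics; python3 - <<'E'
from rig import *
import cv2,numpy as np
print(sense()); print(grasp_offset() if callable(grasp_offset) else grasp_offset)
for n in ("top","side"):
    p,d=capture(n); cv2.imwrite(f"pics/{n}0.png",p[:,:,::-1]); np.save(f"pics/{n}0.npy",d)
    c=calibration(n); print(n,c)
E
```

```text
pics
{'time_s': 0.0, 'joints': array([ 1.09158246e+00,  3.13464913e-01,  1.49849179e+00, -2.29581449e-05,
        1.33104094e+00, -2.23398745e-01]), 'dq': array([-0.00041618, -0.00157206,  0.00049109,  0.00032029,  0.00072374,
        0.00121908]), 'tau': array([-4.58214636e-04, -4.12270832e+01, -2.59736878e+01, -2.35319721e-04,
        4.19833028e-03, -1.02887725e-07]), 'eef_pos': array([132.72316743, 507.64801586, 230.7068719 ]), 'ee_rot': array([ 0.55924636, -0.43235345,  0.56014106,  0.4319213 ]), 'force': array([ 0.49977113, -0.47656535, -1.01427066]), 'wrist_torque': array([ 0.01287988,  0.00785451, -0.01966342]), 'grip_width': 1.0004113607951168}
18.700000000000003
top {'intrinsics': array([[558.53545524,   0.        , 318.6925015 ],
       [  0.        , 558.53545524, 237.94301938],
       [  0.        ,   0.        ,   1.        ]]), 'dist': array([-0.13890177,  0.        ,  0.        ,  0.        ,  0.        ]), 'world_from_camera': array([[-2.87126269e-02,  9.96653977e-01, -7.65273497e-02,
         3.33346069e+02],
       [-9.99564845e-01, -2.91455042e-02, -4.54543658e-03,
         5.64010364e+01],
       [-6.76065564e-03,  7.63635369e-02,  9.97057122e-01,
         1.62352561e+03],
       [ 0.00000000e+00,  0.00000000e+00,  0.00000000e+00,
         1.00000000e+00]])}
side {'intrinsics': array([[596.98007756,   0.        , 320.28940159],
       [  0.        , 596.98007756, 239.49731859],
       [  0.        ,   0.        ,   1.        ]]), 'dist': array([-0.17317549,  0.        ,  0.        ,  0.        ,  0.        ]), 'world_from_camera': array([[ 9.19621880e-01,  1.82874272e-01, -3.47638603e-01,
        -1.18077946e+02],
       [-3.92109359e-01,  4.80020714e-01, -7.84748600e-01,
        -1.26712193e+03],
       [ 2.33634012e-02,  8.57984333e-01,  5.13144265e-01,
         9.33345004e+02],
       [ 0.00000000e+00,  0.00000000e+00,  0.00000000e+00,
         1.00000000e+00]])}
```

View pics/top0.png

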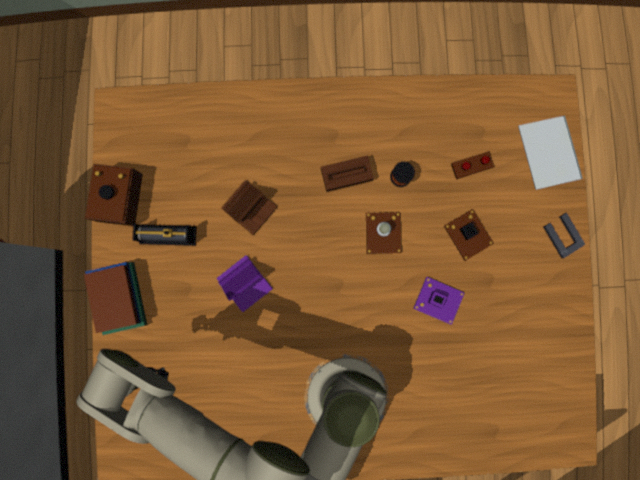

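View pics/side0.png

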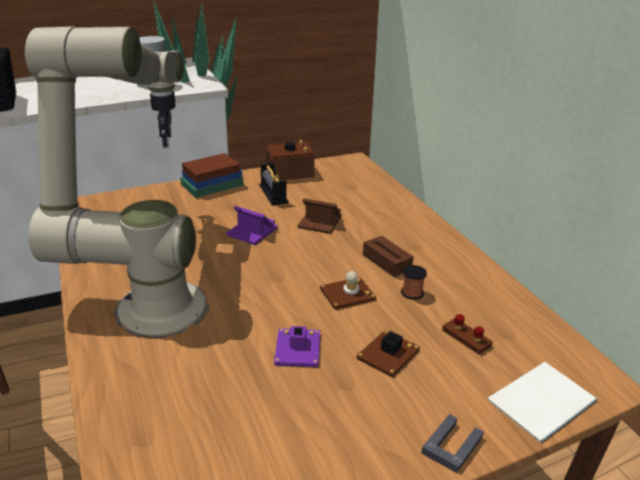

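Candidates in the top picture:
- **Boards:** brown with black switch at (469,234), brown with bulb at (384,232), purple with switch at (439,300). The brown board with the black switch fits the description.
- **Rests:** teak at (250,207), purple at (245,284). The teak one fits.
- **Slotted block:** at (348,173).

I'll confirm these in enlarged crops.

```bash
python3 - <<'E'
import cv2,numpy as np
p=cv2.imread("pics/top0.png")
def crop(x,y,w,h): return cv2.resize(p[y:y+h,x:x+w],None,fx=5,fy=5,interpolation=cv2.INTER_CUBIC)
a=crop(434,200,75,75);b=crop(212,170,75,75)
cv2.imwrite("pics/c1.png",np.hstack([a,b]))
cv2.imwrite("pics/c2.png",crop(310,145,80,60))
E
```

```text
(no output)
```

View pics/c1.png

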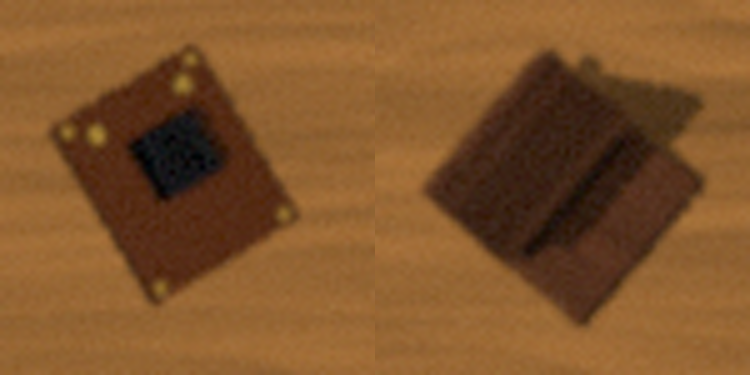

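View pics/c2.png

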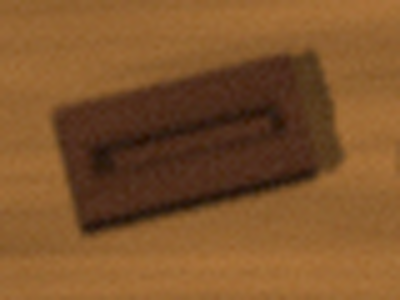

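```bash
cat > h.py <<'E'
import cv2,numpy as np
from rig import *
from scipy.spatial.transform import Rotation as R
def cloud(d,c):
    K=c["intrinsics"];v,u=np.mgrid[0:480,0:640]
    pts=np.stack([u,v],-1).reshape(-1,1,2).astype(np.float64)
    n=cv2.undistortPoints(pts,K,c["dist"]).reshape(-1,2)
    z=d.reshape(-1).astype(float)
    P=np.c_[n[:,0]*z,-n[:,1]*z,-z,np.ones_like(z)]
    W=(P@c["world_from_camera"].T)[:,:3]; W[z==0]=np.nan
    return W.reshape(480,640,3)
def tpose():
    s=sense(); w,x,y,z=s["ee_rot"]; return np.array(s["eef_pos"]),R.from_quat([x,y,z,w]).as_matrix(),s
E
python3 - <<'E'
from h import *
np.set_printoptions(precision=1,suppress=True,linewidth=250)
d=np.load("pics/top0.npy");W=cloud(d,calibration("top"));np.save("pics/W0.npy",W)
for n,(u,v) in dict(t1=(469,270),t2=(300,230)).items(): print(n,W[v,u])
print("switch px",W[230,469],"board",W[240,482])
for n,c in dict(board=[(52,132),(190,45),(298,215),(155,303)]).items():
    for x,y in c: print(W[int(round(200+y/5)),int(round(434+x/5))])
print("rest z");print(W[178:238:3,220:284:3,2])
print("rail z");print(W[150:195:2,318:380:3,2])
E
```

```text
t1 [ 351.  -373.6   -0.5]
t2 [482.8 117.7   0.1]
switch px [ 464.6 -366.7   46.2] board [ 436.5 -410.8   20.2]
[ 481.3 -302.4   11.8]
[ 529.1 -388.3   11.1]
[ 427.3 -449.4    9.6]
[ 377.8 -363.7   -3.6]
rest z
[[  0.1   2.9  -0.6   6.5   1.6   1.6   6.5  -5.7   3.2  -3.3  -5.4  -4.4  -1.3  -2.2  -5.1  -4.2  -4.6  -2.2  -8.5   2.1  13.6  -1.1]
 [ -3.7   5.5  -5.5  -4.9  -8.4   4.2  -2.3  -6.5  12.1  -0.3  -0.8   3.2  -5.   -5.9  -2.6  -3.   -5.   -7.5  -0.8   1.6   6.4  -1.1]
 [  0.6  -4.9   5.9   5.6   1.3  -1.9  -1.3  -1.3   4.1  35.5  30.3   nan   2.2  -3.4  -5.5  -2.6  -0.9  -3.7  -9.2  -6.3  -2.3   1.4]
 [ -4.9  -4.6  -5.5  -1.2  -3.5   2.4  -8.6  18.1  31.5  33.5  30.9  42.7  -2.8   0.3  -3.2  -5.6  -2.1   2.7  -2.6  -1.2   0.3   1.4]
 [  0.4  -0.6  -4.   -4.5   0.9  -8.    7.6  34.9  26.6  32.6  46.   47.7  63.7  -4.1  -7.1  -0.   -3.3  -6.8  -3.9   2.6  -0.6  -0.5]
 [ -6.5  -2.2   1.9   1.4  -3.6   7.2  27.1  32.3  24.7  36.   48.1  60.1  72.2  75.5  69.9  -1.1  -6.3  -4.7  -4.3  -2.5   0.4  -5.4]
 [ -8.1  -5.2  -5.9  -8.8   5.2  17.1  30.8  28.6  34.3  41.4  56.4  68.8  81.9 
[... 4085 characters left out ...]
 27.9  14.8   nan   6.1  -7.2   1.1  -5.2  -0.5  -0.2]
 [ -7.6  -4.8  -3.2  43.7  44.9  43.5  42.1  43.1  39.4  28.8  10.5   5.9  -2.1   2.7  -2.5  -1.    0.5  -1.6  -3.2   4.3  -2.9]
 [ -0.4  -1.5  -5.8  39.1  34.7  35.1  34.1  19.6  14.8   0.5  10.5   3.2  -2.5  -1.3  -2.   -1.9  -1.3   1.6   3.7   2.7   0.9]
 [  2.   -6.3   3.3  19.1   6.    0.2  -1.9  -1.7   1.3  -4.6  -1.2  -6.   -3.9  -6.5 -11.4   1.6  -6.7  -2.   -1.4  -4.4   0. ]
 [ -5.8   0.6  -3.5  -0.9   0.5  -2.9   4.6  -7.9   1.2   2.    2.4   4.4   1.5  -3.5  -7.9  -2.8  -4.3  -7.4   0.5   1.5  -5.6]
 [  1.8   3.3  -2.1   5.9  -2.7   3.7  -1.8  -5.9  -2.4  -1.6   1.1   0.9   0.7  -3.   -6.   -0.3   1.2  -2.8   0.7  -6.6  -5.1]]
```

```bash
cat >> h.py <<'E'
def ray(c,u,v,z):
    n=cv2.undistortPoints(np.array([[[u,v]]],float),c["intrinsics"],c["dist"]).reshape(2)
    T=c["world_from_camera"]; dd=T[:3,:3]@np.array([n[0],-n[1],-1]); o=T[:3,3]
    return o+dd*(z-o[2])/dd[2]
E
python3 - <<'E'
from h import *
np.set_printoptions(precision=1,suppress=True,linewidth=250)
c=calibration("top")
B=np.array([ray(c,434+x/5-.4,200+y/5-.4,12) for x,y in [(52,132),(190,45),(298,215),(155,303)]])
print("board",B[:,:2],B.mean(0)); e=(B[0]+B[1]-B[2]-B[3]);print("xdir yaw",np.degrees(np.arctan2(e[1],e[0])), np.linalg.norm(e)/2)
S=ray(c,434+178/5-.4,200+152/5-.4,48);print("switch",S)
# rail
B=np.array([ray(c,310+x/5-.4,145+y/5-.4,45) for x,y in [(55,108),(290,57),(315,175),(84,228)]])
print("rail",B[:,:2],B.mean(0)); e=(B[0]+B[1]-B[2]-B[3]);print("yaw",np.degrees(np.arctan2(e[1],e[0])),np.linalg.norm(e)/2);e=B[0]+B[3]-B[1]-B[2];print(np.degrees(np.arctan2(e[1],e[0]))-90,np.linalg.norm(e)/2)
# rest fit: plane of slope
W=np.load("pics/W0.npy");sub=W[178:238,214:286].reshape(-1,3);
Z=sub[:,2];Q=sub[(Z>44)&(Z<68)]
for _ in range(5):
    A=np.c_[Q[:,:2],np.ones(len(Q))];k=np.linalg.lstsq(A,Q[:,2],rcond=None)[0];r=A@k-Q[:,2];Q=Q[abs(r)<10]
print("slope",k,np.degrees(np.arctan(np.hypot(*k[:2]))),"yaw of +x",np.degrees(np.arctan2(-k[1],-k[0])),len(Q),r.std(),"mean",Q.mean(0))
for (x,y,z) in [(175,50,12),(50,188,12),(325,185,12),(208,325,12)]: print(ray(c,212+x/5-.4,170+y/5-.4,z))
E
```

```text
board [[ 481.3 -302.4]
 [ 530.2 -387. ]
 [ 428.4 -446.4]
 [ 379.7 -358.6]] [ 454.9 -373.6   12. ]
xdir yaw 29.631618262238444 116.9301588804069
switch [ 464.5 -366.8   48. ]
rail [[660.7  52.2]
 [686.7 -83.8]
 [617.5 -95.5]
 [590.6  37.7]] [638.9 -22.4  45. ]
yaw 10.651618243548082 70.92198281789054
11.125326485743514 137.19160323515604
slope [ -0.7  -0.8 658.5] 46.31434179273085 yaw of +x 48.67688065433607 197 2.355167082467599 mean [559.4 274.   56.3]
[634.7 270.   12. ]
[555.4 344.9  12. ]
[552.1 183.6  12. ]
[472.3 253.5  12. ]
```

```bash
cat >> h.py <<'E'
def plan(P,Rt):
    """numbers for jog to reach TCP pose (P,Rt) from now"""
    p,M,s=tpose(); l=M.T@(np.array(P)-p)/300; r=R.from_matrix(M.T@Rt).as_rotvec()/0.5
    n=max(np.linalg.norm(l)*300/41.7,np.degrees(np.linalg.norm(r)*.5)/7.16)
    print("linear",l.round(4).tolist(),"rotation",r.round(4).tolist(),"rows>=%.1f"%n, "t=%.2f"%s["time_s"]); return l,r
def frame(x,z):
    x=np.array(x,float);x/=np.linalg.norm(x);z=np.array(z,float);z-=x*(x@z);z/=np.linalg.norm(z)
    return np.c_[x,np.cross(z,x),z]
E
python3 - <<'E'
from h import *
np.set_printoptions(precision=3,suppress=True,linewidth=250)
p,M,s=tpose();print(p);print(M)
T=calibration("wrist")["world_from_camera"];print(T)
print("cam in tool",M.T@(T[:3,3]-p));print(M.T@T[:3,:3]);print(calibration("wrist")["intrinsics"],calibration("wrist")["dist"])
E
```

```text
[132.727 507.705 230.774]
[[-0.001 -0.967  0.253]
 [-0.001  0.253  0.967]
 [-1.     0.    -0.001]]
[[  0.254  -0.933  -0.256  68.645]
 [  0.967   0.244   0.069 524.095]
 [ -0.002  -0.265   0.964 373.573]
 [  0.      0.      0.      1.   ]]
cam in tool [-142.78    66.182   -0.525]
[[ 0.     0.265 -0.964]
 [-0.001  0.964  0.265]
 [ 1.     0.001  0.001]]
[[331.192   0.    317.583]
 [  0.    331.192 233.092]
 [  0.      0.      1.   ]] [-0.003  0.     0.     0.     0.   ]
```

```bash
python3 - <<'E'
from h import *
a=np.radians(47.3)
F=frame([0,0,-1],[np.cos(a),np.sin(a),0])
plan([343,385,231],F);plan([543,253,200],F)
E
```

```text
linear [-0.0007, -0.7816, -0.2184] rotation [0.9789, -0.0024, 0.0001] rows>=5.8 t=0.10
linear [0.1027, -1.5379, -0.4753] rotation [0.9789, -0.0024, 0.0001] rows>=11.6 t=0.10
```

```bash
R='{"linear":[0,-0.98,-0.28],"rotation":[0.979,0,0],"grip":85}'; python3 -m jog '[{"linear":[0,-0.98,-0.28],"rotation":[0.979,0,0],"grip":85},{"linear":[0,-0.98,-0.28],"rotation":[0.979,0,0],"grip":85},{"linear":[0,-0.98,-0.28],"rotation":[0.979,0,0],"grip":85},{"linear":[0,-0.98,-0.28],"rotation":[0.979,0,0],"grip":85},{"linear":[0,-0.98,-0.28],"rotation":[0.979,0,0],"grip":85},{"linear":[0,-0.98,-0.28],"rotation":[0.979,0,0],"grip":85},{"linear":[0,-0.98,-0.28],"rotation":[0.979,0,0],"grip":85},{"linear":[0,-0.98,-0.28],"rotation":[0.979,0,0],"grip":85},{"linear":[0,-0.98,-0.28],"rotation":[0.979,0,0],"grip":85}]'
python3 - <<'E'
from h import *
a=np.radians(47.3)
F=frame([0,0,-1],[np.cos(a),np.sin(a),0])
print(sense()["joints"])
plan([543,253,200],F)
E
```

```text
time_s: 0.85
eef_pos: [398.2, 350.2, 230.2]
ee_rot: [0.648, -0.283, 0.649, 0.282]
force: [0.3, 0.0, -0.0]
grip_width: 0.991
[ 5.00784553e-01  3.26520326e-01  1.48207442e+00 -1.05644900e-03
  1.33481523e+00 -3.20278466e-01]
linear [0.1006, -0.5741, 0.0918] rotation [-0.0085, -0.0041, 0.0008] rows>=4.2 t=0.85
```

```bash
python3 -m jog '[{"linear":[0.1,-0.574,0.092],"rotation":[0,0,0],"grip":85},{"linear":[0.1,-0.574,0.092],"rotation":[0,0,0],"grip":85},{"linear":[0.1,-0.574,0.092],"rotation":[0,0,0],"grip":85},{"linear":[0.1,-0.574,0.092],"rotation":[0,0,0],"grip":85},{"linear":[0.1,-0.574,0.092],"rotation":[0,0,0],"grip":85},{"linear":[0.1,-0.574,0.092],"rotation":[0,0,0],"grip":85},{"linear":[0.1,-0.574,0.092],"rotation":[0,0,0],"grip":85}]'
cat >> h.py <<'E'
def shot(n):
    T=calibration("wrist"); p,d=capture("wrist"); cv2.imwrite(f"pics/{n}.png",p[:,:,::-1]); np.savez(f"pics/{n}.npz",W=cloud(d,T),**T); return p,d,T
E
python3 - <<'E'
from h import *
print(sense()["joints"],sense()["dq"].max()); shot("w_rest")
E
```

```text
time_s: 1.43
eef_pos: [542.1, 254.0, 199.8]
ee_rot: [0.647, -0.283, 0.649, 0.282]
force: [0.8, 1.2, -0.3]
grip_width: 0.997
[ 2.43106537e-01  5.00807119e-01  1.30679838e+00 -9.02399614e-04
  1.33668545e+00 -5.78275059e-01] 0.0284851674776483
```

View pics/w_rest.png

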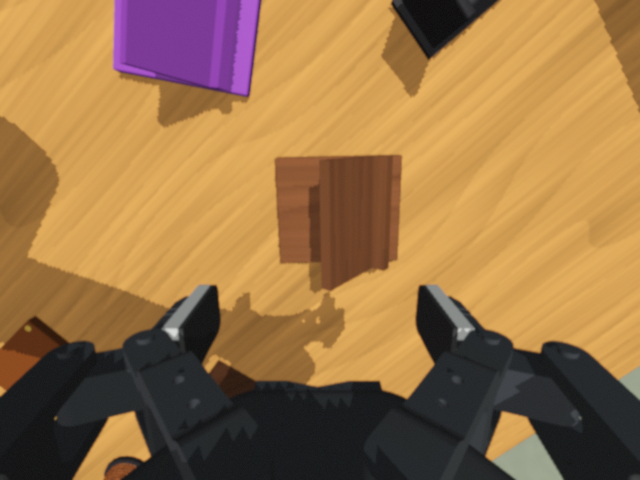

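The teak rest is clear here: foot plate corners near (276,158), (402,155), (398,261), (281,263), ridge from (320,160) to (328,290). I'll enlarge it and fit.

```bash
python3 - <<'E'
from h import *
np.set_printoptions(precision=2,suppress=True,linewidth=250)
p=cv2.imread("pics/w_rest.png")
cv2.imwrite("pics/c3.png",cv2.resize(p[145:300,260:420],None,fx=4.8,fy=3.8,interpolation=cv2.INTER_CUBIC))
D=np.load("pics/w_rest.npz");W=D["W"]
sub=W[172:272,330:392].reshape(-1,3);Z=sub[:,2];Q=sub[(Z>40)&(Z<74)]
for _ in range(6):
    cen=Q.mean(0);u,s,vt=np.linalg.svd(Q-cen);n=vt[2]*np.sign(vt[2][2]);r=(Q-cen)@n;Q=Q[abs(r)<2.5*r.std()]
print("normal",n,"tilt",np.degrees(np.arccos(n[2])),"yaw",np.degrees(np.arctan2(n[1],n[0])),len(Q),r.std(),cen)
print("plate z",np.nanmedian(W[170:180,284:305,2]), "table",np.nanmedian(W[200:260,450:520,2]))
for u,v in [(276,158),(402.5,155),(398.5,261),(281,263)]: print(u,v,ray(D,u,v,12))
E
```

```text
normal [0.51 0.57 0.64] tilt 50.0188646970051 yaw 48.1471099740564 2788 0.35770638517588055 [563.55 274.49  57.62]
plate z 12.219160485183295 table -0.038106337788178735
276 158 [476.57 258.54  12.  ]
402.5 155 [558.35 350.57  12.  ]
398.5 261 [640.53 278.37  12.  ]
281 263 [557.42 185.56  12.  ]
```

View pics/c3.png

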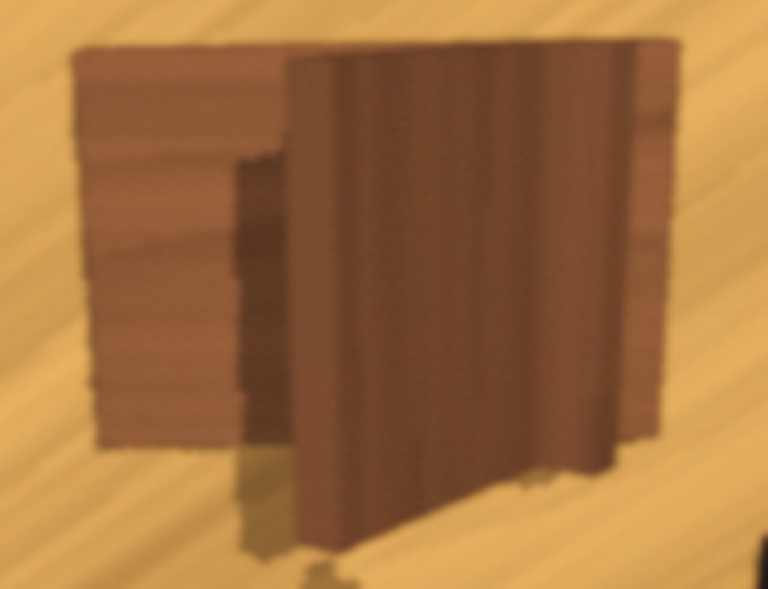

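```bash
python3 - <<'E'
from h import *
np.set_printoptions(precision=1,suppress=True,linewidth=250)
W=np.load("pics/w_rest.npz")["W"];a=np.radians(48.2);xd=np.array([np.cos(a),np.sin(a)]);yd=np.array([-xd[1],xd[0]])
sub=W[150:300,265:415].reshape(-1,3);sub=sub[~np.isnan(sub).any(1)];sub=sub[sub[:,2]>5]
y=sub[:,:2]@yd; x=sub[:,:2]@xd-558.4
c=np.array([558.2,268.3])@yd; print("yc",c)
m=abs(y-c)<40
for lo in range(-52,82,2):
    q=m&(x>=lo)&(x<lo+2)
    if q.sum(): print(lo,np.percentile(sub[q,2],[10,50,90]).round(1),q.sum(),end=" | ")
t=(sub[:,2]>70);print("\nridge y range",y[t].min()-c,y[t].max()-c); t=(sub[:,2]>30)&(sub[:,2]<45)&(x>40);print(np.percentile(y[t]-c,[1,99]))
E
```

```text
yc -237.2940412550456
-52 [ 9.2 10.4 10.8] 8 | -50 [10.9 11.6 12.7] 140 | -48 [11.5 12.4 13.3] 147 | -46 [11.5 12.4 13.3] 156 | -44 [11.2 12.3 13.1] 147 | -42 [11.3 12.3 13.2] 152 | -40 [11.3 12.3 13.1] 157 | -38 [11.3 12.2 13.1] 151 | -36 [11.5 12.3 13.2] 150 | -34 [11.3 12.2 13. ] 153 | -32 [11.3 12.2 12.9] 149 | -30 [11.2 12.2 13.2] 150 | -28 [11.4 12.2 13.5] 155 | -26 [11.4 12.4 13.2] 152 | -24 [11.2 12.2 13.1] 153 | -22 [11.4 12.2 13.1] 152 | -20 [11.3 12.  12.9] 150 | -18 [11.2 12.2 13.1] 151 | -16 [11.1 12.2 12.9] 147 | -14 [11.3 12.1 13.1] 152 | -12 [11.3 12.3 13.1] 150 | -10 [11.1 12.  13. ] 153 | -8 [11.5 12.6 76.2] 154 | -6 [76.1 77.  78.1] 235 | -4 [77.6 78.6 79.7] 217 | -2 [79.2 80.3 81.4] 245 | 0 [80.9 81.8 82.8] 230 | 2 [78.8 80.2 81.4] 221 | 4 [76.8 78.  79.1] 205 | 6 [74.2 75.5 76.8] 230 | 8 [71.6 72.9 73.9] 215 | 10 [69.4 70.4 71.5] 183 | 12 [67.1 68.2 69.4] 181 | 14 [64.9 66.  67.2] 180 | 16 [62.4 63.7 64.9] 188 | 18 [60.  61.2 62.3] 192 | 20 [57.6 58.7 60. ] 182 | 22 [55.  56.4 57.6] 178 | 24 [52.7 53.9 55.2] 165 | 26 [50.2 51.5 52.7] 173 | 28 [47.9 49.2 50.3] 165 | 30 [45.6 46.7 47.8] 160 | 32 [43.1 44.2 45.3] 148 | 34 [40.8 42.  43.2] 146 | 36 [38.6 39.7 40.8] 156 | 38 [35.9 37.1 38.2] 149 | 40 [33.6 34.6 35.9] 136 | 42 [31.4 32.3 33.7] 146 | 44 [29.7 30.7 31.5] 160 | 46 [30.6 31.9 33.2] 194 | 48 [32.5 33.7 34.9] 206 | 50 [34.  35.3 36.4] 198 | 52 [35.8 37.1 38.2] 201 | 54 [37.  38.  38.9] 163 | 56 [34.8 36.  37. ] 137 | 58 [32.4 33.4 34.6] 128 | 60 [30.5 31.5 32.6] 80 | 64 [11.3 12.4 13.5] 52 | 66 [10.9 12.1 13.1] 150 | 68 [11.1 12.1 12.9] 156 | 70 [11.2 12.2 13.2] 151 | 72 [11.1 11.9 12.9] 146 | 74 [ 9.8 10.9 11.6] 35 | 
ridge y range -55.08828877049825 54.94471054776915
[-53.8  54.2]
```

```bash
python3 - <<'E'
from h import *
a=np.radians(10.9)
F=frame([0,0,-1],[np.cos(a),np.sin(a),0])
plan([620,-10,190],F)
E
```

```text
linear [0.0352, -0.7909, -0.4686] rotation [1.2648, -0.0045, 0.0009] rows>=6.6 t=1.48
```

```bash
python3 -m jog '[{"linear":[0.035,-0.79,-0.469],"rotation":[1,0,0],"grip":85},{"linear":[0.035,-0.79,-0.469],"rotation":[1,0,0],"grip":85},{"linear":[0.035,-0.79,-0.469],"rotation":[1,0,0],"grip":85},{"linear":[0.035,-0.79,-0.469],"rotation":[1,0,0],"grip":85},{"linear":[0.035,-0.79,-0.469],"rotation":[1,0,0],"grip":85},{"linear":[0.035,-0.79,-0.469],"rotation":[1,0,0],"grip":85},{"linear":[0.035,-0.79,-0.469],"rotation":[1,0,0],"grip":85},{"linear":[0.035,-0.79,-0.469],"rotation":[1,0,0],"grip":85},{"linear":[0.035,-0.79,-0.469],"rotation":[1,0,0],"grip":85}]'
python3 - <<'E'
from h import *
print(sense()["joints"],sense()["dq"].max()); shot("w_rail")
E
```

```text
time_s: 2.23
eef_pos: [619.4, -8.9, 190.4]
ee_rot: [0.697, -0.114, 0.699, 0.113]
force: [-0.5, 1.2, -0.3]
grip_width: 0.997
[-2.02703134e-01  5.53638787e-01  1.24800736e+00 -1.31743435e-03
  1.34126321e+00 -5.25129557e-01] 0.037293141878185984
```

View pics/w_rail.png

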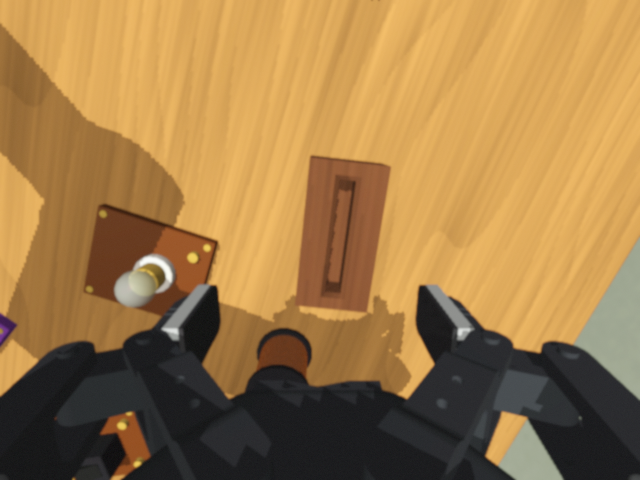

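The slotted block's top has corners near (311,157), (389,165), (368,311), (299,304), and its slot runs from (344,178) to (334,293). I'll fit it with depth.

```bash
python3 - <<'E'
from h import *
np.set_printoptions(precision=2,suppress=True,linewidth=250)
p=cv2.imread("pics/w_rail.png")
cv2.imwrite("pics/c4.png",cv2.resize(p[150:320,285:400],None,fx=5,fy=3.5,interpolation=cv2.INTER_CUBIC))
D=np.load("pics/w_rail.npz");W=D["W"]
sub=W[145:320,285:400].reshape(-1,3);top=sub[(abs(sub[:,2]-45)<3)]
print(len(top),np.median(top[:,2]))
(c,s,an)=cv2.minAreaRect(top[:,:2].astype(np.float32));print("rect",c,s,an)
C=np.array([ray(D,u,v,45) for u,v in [(311,156.5),(389,165),(368,311),(298.5,304)]]);print(C,C.mean(0))
for i,j in [(1,0),(2,3),(0,3),(1,2)]:
    e=C[i]-C[j];print(np.degrees(np.arctan2(e[1],e[0])),np.linalg.norm(e))
a=np.radians(11);xd=np.array([np.cos(a),np.sin(a)]);yd=np.array([-xd[1],xd[0]])
fl=sub[(sub[:,2]<18)&(sub[:,2]>12)]; 
x=sub[:,:2]@xd;y=sub[:,:2]@yd; xc,yc=C.mean(0)[:2]@xd,C.mean(0)[:2]@yd; print("xc,yc",xc,yc)
m=abs(y-yc)<45
for lo in range(-40,42,1):
    q=m&(x-xc>=lo)&(x-xc<lo+1)
    if q.sum(): print(lo,np.percentile(sub[q,2],[10,50,90]).round(1),end="|")
print()
m=abs(x-xc)<3
for lo in list(range(-76,-46,2))+list(range(46,76,2)):
    q=m&(y-yc>=lo)&(y-yc<lo+2)
    if q.sum(): print(lo,np.percentile(sub[q,2],[10,50,90]).round(1),end="|")
E
```

```text
9373 45.09863335532776
rect (644.8132934570312, -21.541542053222656) (70.16300964355469, 140.5601043701172) 12.122642517089844
[[597.    40.67  45.  ]
 [662.38  55.04  45.  ]
 [694.51 -80.11  45.  ]
 [628.64 -94.35  45.  ]] [645.63 -19.69  45.  ]
12.400149557767744 66.93625996995654
12.197271119818092 67.39255048924359
103.18669670027151 138.67210183606517
103.37334830110164 138.91770393162113
xc,yc 630.0119275331272 -142.51658328713214
-40 [-0.5  0.2  1.3]|-39 [-0.5  0.   0.8]|-38 [-0.5  0.3  1. ]|-37 [22.6 45.1 46.2]|-36 [44.3 45.2 46.1]|-35 [44.4 45.3 46.2]|-34 [44.4 45.2 46.1]|-33 [44.5 45.3 46.1]|-32 [44.2 45.1 46.2]|-31 [44.5 45.2 46.3]|-30 [44.5 45.3 46.1]|-29 [44.2 45.1 46. ]|-28 [44.4 45.2 46. ]|-27 [44.3 45.2 46. ]|-26 [44.5 45.2 46.1]|-25 [44.4 45.4 46.2]|-24 [44.2 45.2 46. ]|-23 [44.2 45.2 46. ]|-22 [44.2 45.  45.9]|-21 [44.4 45.3 46.3]|-20 [44.4 45.3 46.1]|-19 [44.4 45.3 46.3]|-18 [44.4 45.2 46.1]|-17 [44.4 45.1 46.2]|-16 [44.3 45.  46. ]|-15 [44.3 45.2 46.1]|-14 [44.2 45.2 46.3]|-13 [43.8 44.8 45.8]|-12 [42.7 43.8 44.7]|-11 [41.7 43.  44. ]|-10 [41.1 42.1 43. ]|-9 [40.8
[... 716 characters left out ...]
46. ]|28 [44.2 45.  45.8]|29 [44.2 45.2 45.9]|30 [44.3 45.  45.8]|31 [44.5 45.1 45.9]|32 [44.4 45.2 46.1]|33 [44.1 45.1 45.6]|34 [44.2 44.5 45.2]|
-72 [44.3 44.7 45.8]|-70 [44.8 45.4 46.4]|-68 [44.7 45.1 45.7]|-66 [44.6 45.  46.3]|-64 [44.4 45.  45.8]|-62 [44.7 45.1 45.4]|-60 [43.5 44.4 45.4]|-58 [21.9 42.  44.1]|-56 [15.8 28.5 40. ]|-54 [14.5 15.6 16.5]|-52 [14.2 15.  15.7]|-50 [14.2 14.6 15.4]|-48 [14.3 15.2 16.2]|46 [14.5 15.1 15.8]|48 [14.6 15.5 16.1]|52 [41.  41.3 42.6]|54 [41.9 43.2 44.7]|56 [44.3 44.8 45.9]|58 [44.6 45.2 46. ]|60 [44.8 45.3 46.2]|62 [44.1 44.9 45.5]|64 [44.2 45.3 46. ]|66 [44.4 45.  46.2]|68 [ 0.4 15.5 44.9]|70 [-0.7 -0.2  0.4]|72 [-0.4  0.4  1.2]|74 [-0.7 -0.   1.2]|
```

View pics/c4.png

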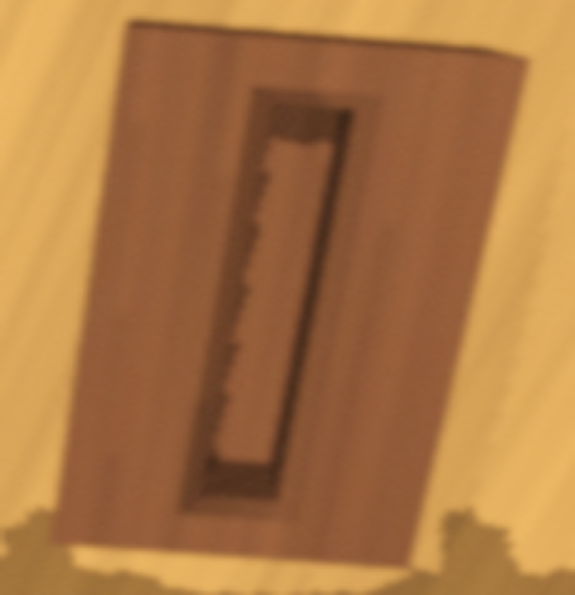

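```bash
cat > bd.py <<'E'
from h import *
import sys
def flat(cx,cy,yaw,al,gx=10,gz=35.5,back=0):
    a=np.radians(yaw);xd=np.array([np.cos(a),np.sin(a),0]);yd=np.array([-xd[1],xd[0],0]);al=np.radians(al)
    t=np.sin(al)*xd-np.cos(al)*np.array([0,0,1.])
    g=np.array([cx,cy,0])+gx*xd+[0,0,gz]
    return g+(18.7-back)*t, frame(t,-yd)
E
python3 - <<'E'
from bd import *
P,F=flat(454.9,-373.6,29.6,35,back=110);print(P);plan(P,F)
E
```

```text
[ 418.06164867 -394.52709618  110.28858164]
linear [0.2697, -1.0076, -1.0458] rotation [2.6643, -0.8423, 1.0227] rows>=11.9 t=2.28
```

```bash
python3 -m jog '[{"linear":[0,-0.7,-0.7],"rotation":[0.93,-0.29,0.36],"grip":85},{"linear":[0,-0.7,-0.7],"rotation":[0.93,-0.29,0.36],"grip":85},{"linear":[0,-0.7,-0.7],"rotation":[0.93,-0.29,0.36],"grip":85},{"linear":[0,-0.7,-0.7],"rotation":[0.93,-0.29,0.36],"grip":85},{"linear":[0,-0.7,-0.7],"rotation":[0.93,-0.29,0.36],"grip":85},{"linear":[0,-0.7,-0.7],"rotation":[0.93,-0.29,0.36],"grip":85},{"linear":[0,-0.7,-0.7],"rotation":[0.93,-0.29,0.36],"grip":85},{"linear":[0,-0.7,-0.7],"rotation":[0.93,-0.29,0.36],"grip":85}]'
python3 - <<'E'
from bd import *
P,F=flat(454.9,-373.6,29.6,35,back=110);plan(P,F);print(sense()["joints"])
E
```

```text
time_s: 2.95
eef_pos: [485.3, -277.0, 191.4]
ee_rot: [0.74, 0.12, 0.661, 0.018]
force: [-0.0, -0.1, 0.6]
grip_width: 0.99
linear [0.1628, -0.4644, -0.186] rotation [1.7288, -0.549, 0.6696] rows>=7.7 t=2.95
[-0.83138542  0.42232214  1.46661228  0.22701234  1.31360515 -0.75043686]
```

```bash
python3 -m jog '[{"linear":[0,-0.3,-0.1],"rotation":[0.9,-0.28,0.34],"grip":85},{"linear":[0,-0.3,-0.1],"rotation":[0.9,-0.28,0.34],"grip":85},{"linear":[0,-0.3,-0.1],"rotation":[0.9,-0.28,0.34],"grip":85},{"linear":[0,-0.3,-0.1],"rotation":[0.9,-0.28,0.34],"grip":85},{"linear":[0,-0.3,-0.1],"rotation":[0.9,-0.28,0.34],"grip":85}]'
python3 - <<'E'
from bd import *
P,F=flat(454.9,-373.6,29.6,35,back=110);plan(P,F);print(sense()["joints"])
E
```

```text
time_s: 3.37
eef_pos: [443.6, -358.8, 169.9]
ee_rot: [0.734, 0.341, 0.583, -0.076]
force: [-0.6, 0.2, -0.0]
grip_width: 0.998
linear [0.1199, -0.2153, -0.0157] rotation [0.8187, -0.2658, 0.3274] rows>=3.7 t=3.37
[-1.07652226  0.47688614  1.49107462  0.43497144  1.3133798  -0.60489459]
```

```bash
python3 -m jog '[{"linear":[0.12,-0.215,-0.016],"rotation":[0.82,-0.266,0.327],"grip":85},{"linear":[0.12,-0.215,-0.016],"rotation":[0.82,-0.266,0.327],"grip":85},{"linear":[0.12,-0.215,-0.016],"rotation":[0.82,-0.266,0.327],"grip":85},{"linear":[0.12,-0.215,-0.016],"rotation":[0.82,-0.266,0.327],"grip":85},{"linear":[0.12,-0.215,-0.016],"rotation":[0.82,-0.266,0.327],"grip":85},{"linear":[0.12,-0.215,-0.016],"rotation":[0.82,-0.266,0.327],"grip":85}]'
python3 - <<'E'
from bd import *
P,F=flat(454.9,-373.6,29.6,35,back=110);plan(P,F);print(sense()["joints"]);shot("w_b")
E
```

```text
time_s: 3.87
eef_pos: [419.1, -393.1, 110.9]
ee_rot: [0.691, 0.521, 0.477, -0.154]
force: [0.6, -1.3, -0.1]
grip_width: 0.999
linear [-0.0014, -0.0057, 0.0024] rotation [0.0126, -0.0035, 0.0038] rows>=0.1 t=3.87
[-1.22322047  0.55111757  1.61396862  0.6544776   1.18304021 -0.49497859]
```

View pics/w_b.png

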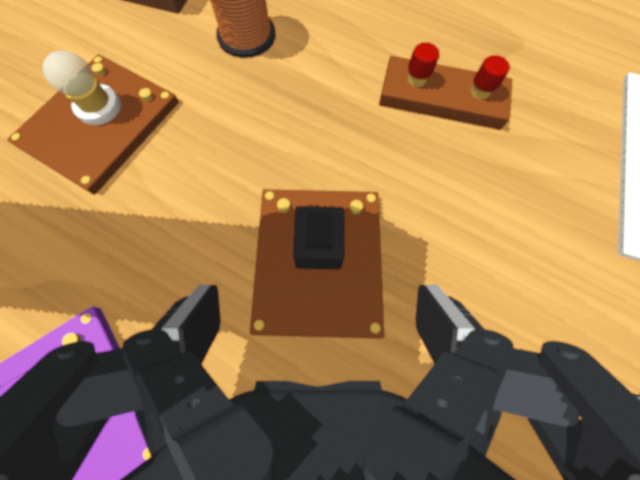

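This is the brown board with the black switch: corners near (262,190), (378,192), (384,337), (249,335), switch at (319,237). Purple is separate at lower left. I'll refine the pose from depth.

```bash
python3 - <<'E'
from bd import *
np.set_printoptions(precision=2,suppress=True,linewidth=250)
D=np.load("pics/w_b.npz");W=D["W"]
sub=W[180:345,240:395].reshape(-1,3)
f=sub[abs(sub[:,2]-12.3)<3];print(len(f),np.median(f[:,2]))
c,s,an=cv2.minAreaRect(f[:,:2].astype(np.float32));print(c,s,an)
t=sub[abs(sub[:,2]-46)<3.];c2,s2,an2=cv2.minAreaRect(t[:,:2].astype(np.float32));print(c2,s2,an2,np.median(t[:,2]))
# purple clearance: points z>5 near hand
p,M,_=tpose()
P,F=flat(c[0],c[1],an if an<60 else an-90,35);print(P);plan(P,F)
E
```

```text
15005 11.955674853504007
(457.5788269042969, -373.1004638671875) (120.22401428222656, 100.21153259277344) 28.544931411743164
(466.2278747558594, -368.41900634765625) (40.399757385253906, 36.06379699707031) 28.496294021606445 46.00305006534917
[ 475.79 -363.2    20.18]
linear [0.3708, 0.0018, 0.006] rotation [0.0432, -0.0234, 0.004] rows>=2.7 t=3.92
```

```bash
python3 -m jog '[{"linear":[0.2,0.001,0.004],"rotation":[0.043,-0.023,0.004],"grip":85},{"linear":[0.36,0.004,0.006],"rotation":[0.043,-0.023,0.004],"grip":85},{"linear":[0.366,0.005,0.006],"rotation":[0.043,-0.023,0.004],"grip":85},{"linear":[0.366,0.005,0.006],"rotation":[0.043,-0.023,0.004],"grip":85},{"linear":[0.366,0.005,0.006],"rotation":[0.043,-0.023,0.004],"grip":85}]'
python3 - <<'E'
from bd import *
P,F=flat(457.58,-373.1,28.54,35,gz=37);print(P);plan(P,F)
E
```

```text
time_s: 4.33
eef_pos: [476.8, -361.9, 21.9]
ee_rot: [0.689, 0.526, 0.473, -0.16]
force: [-0.0, -0.8, 0.7]
grip_width: 0.99
[ 475.78734882 -363.19775156   21.68185677]
linear [-0.0022, -0.0047, 0.0022] rotation [0.01, -0.006, 0.0012] rows>=0.0 t=4.33
```

```bash
python3 -m jog '[{"linear":[-0.002,-0.004,0.002],"rotation":[0.01,-0.006,0],"grip":30},{"linear":[-0.002,-0.004,0.002],"rotation":[0.01,-0.006,0],"grip":30},{"linear":[-0.002,-0.004,0.002],"rotation":[0.01,-0.006,0],"grip":30},{"linear":[-0.002,-0.004,0.002],"rotation":[0.01,-0.006,0],"grip":30},{"linear":[-0.002,-0.004,0.002],"rotation":[0.01,-0.006,0],"grip":30},{"linear":[-0.002,-0.004,0.002],"rotation":[0.01,-0.006,0],"grip":30},{"linear":[-0.002,-0.004,0.002],"rotation":[0.01,-0.006,0],"grip":30},{"linear":[-0.002,-0.004,0.002],"rotation":[0.01,-0.006,0],"grip":30}]' 60
python3 - <<'E'
from bd import *
P,F=flat(457.58,-373.1,28.54,35,gz=37);plan(P,F)
E
```

```text
time_s: 5.0
eef_pos: [475.8, -363.8, 22.8]
ee_rot: [0.689, 0.527, 0.471, -0.162]
force: [-5.1, -1.0, 6.7]
grip_width: 0.414
linear [0.0038, -0.0014, -0.0019] rotation [0.001, 0.003, 0.0006] rows>=0.0 t=5.00
```

```bash
cat >> bd.py <<'E'
YR=48.2
a=np.radians(YR);XD=np.array([np.cos(a),np.sin(a),0]);YD=np.array([-XD[1],XD[0],0]);O=558.4*XD-237.3*YD;ZD=np.array([0,0,1.])
N=.766*XD+.643*ZD; N/=np.linalg.norm(N); S=.643*XD-.766*ZD; S/=np.linalg.norm(S)
COR=O+45*XD+30*ZD
def onrest(al,gx,gz,up_n=0,up_s=0):
    """tool pose for board on rest; grasp pt at board (gx,0,gz), lifted up_n along N and up_s back up slope"""
    al=np.radians(al); t=-np.cos(al)*N+np.sin(al)*S
    g=COR+S*(gx-60)+N*gz+N*up_n-S*up_s
    return g+18.7*t, frame(t,-YD)
E
python3 - <<'E'
from bd import *
P,F=flat(457.58,-373.1,28.54,35,gz=37);p,M,s=tpose()
plan(p+[0,0,30],M)
plan([455,-340,170],M)
P,F=onrest(35,10,37,40,10);print(P,F);plan(P,F)
E
```

```text
linear [-0.0819, 0.0573, 0.0002] rotation [0.0, 0.0, 0.0] rows>=0.7 t=5.00
linear [-0.4152, 0.2625, -0.1022] rotation [0.0, 0.0, 0.0] rows>=3.6 t=5.00
[589.46069041 303.25423963 107.39747748] [[-1.72388165e-01  6.43853908e-01  7.45476000e-01]
 [-1.92805670e-01  7.20111408e-01 -6.66532470e-01]
 [-9.65975307e-01 -2.58634309e-01  6.60759133e-18]]
linear [0.5664, 1.3057, -1.7726] rotation [-0.6979, 0.1262, -1.7262] rows>=16.4 t=5.00
```

```bash
python3 -m jog '[{"linear":[-0.041,0.029,0],"rotation":[0,0,0],"grip":30},{"linear":[-0.082,0.057,0],"rotation":[0,0,0],"grip":30},{"linear":[-0.12,0.083,0],"rotation":[0,0,0],"grip":30},{"linear":[-0.12,0.083,0],"rotation":[0,0,0],"grip":30}]'
python3 - <<'E'
from bd import *
print(sense()["force"],sense()["joints"]);shot("w_l")
E
```

```text
time_s: 5.33
eef_pos: [475.9, -365.0, 69.1]
ee_rot: [0.69, 0.526, 0.47, -0.163]
force: [0.4, -1.0, -2.5]
grip_width: 0.413
[ 0.42305385 -0.99832563 -2.53192095] [-1.1074025   0.6256584   1.61996215  0.72320523  1.04687623 -0.45755222]
```

View pics/w_l.png

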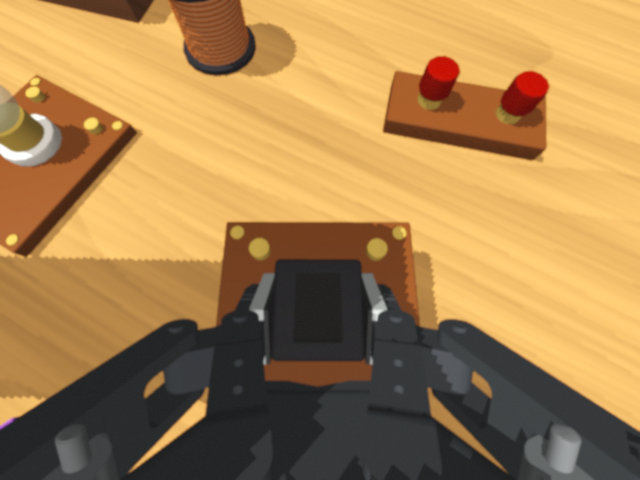

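```bash
python3 - <<'E'
from bd import *
P,F=onrest(35,10,37,40,10);P[2]=200
p,M,s=tpose()
plan([490,-310,200],M);plan([500,-160,200],M);plan(P,F)
E
```

```text
linear [-0.2884, 0.3588, -0.1349] rotation [0.0, 0.0, 0.0] rows>=3.5 t=5.38
linear [-0.1362, 0.5794, -0.5584] rotation [0.0, 0.0, 0.0] rows>=5.9 t=5.38
linear [0.4323, 1.401, -1.7729] rotation [-0.697, 0.1311, -1.7246] rows>=16.6 t=5.38
```

```bash
python3 -m jog '[{"linear":[-0.1,0.12,-0.04],"rotation":[0,0,0],"grip":30},{"linear":[-0.2,0.24,-0.09],"rotation":[0,0,0],"grip":30},{"linear":[-0.288,0.359,-0.135],"rotation":[0,0,0],"grip":30},{"linear":[-0.136,0.58,-0.56],"rotation":[-0.2,0.04,-0.5],"grip":30},{"linear":[-0.136,0.58,-0.56],"rotation":[-0.2,0.04,-0.5],"grip":30},{"linear":[-0.136,0.58,-0.56],"rotation":[-0.2,0.04,-0.5],"grip":30},{"linear":[-0.136,0.58,-0.56],"rotation":[-0.2,0.04,-0.5],"grip":30},{"linear":[-0.136,0.58,-0.56],"rotation":[-0.2,0.04,-0.5],"grip":30}]'
python3 - <<'E'
from bd import *
P,F=onrest(35,10,37,40,10);P[2]=200
p,M,s=tpose();print(s["joints"])
plan([550,80,200],F);plan(P,F)
E
```

```text
time_s: 6.05
eef_pos: [499.8, -153.4, 200.1]
ee_rot: [0.685, 0.429, 0.548, -0.216]
force: [-0.8, -0.9, -3.2]
grip_width: 0.412
[-0.69151918  0.2293389   1.73863169  0.38453237  1.07474271  0.10429725]
linear [0.1877, 0.5473, -0.5465] rotation [-0.4835, 0.0849, -1.2274] rows>=5.7 t=6.05
linear [0.3584, 1.0489, -1.0854] rotation [-0.4835, 0.0849, -1.2274] rows>=11.2 t=6.05
```

```bash
python3 -m jog '[{"linear":[0.188,0.547,-0.546],"rotation":[-0.24,0.042,-0.61],"grip":30},{"linear":[0.188,0.547,-0.546],"rotation":[-0.24,0.042,-0.61],"grip":30},{"linear":[0.188,0.547,-0.546],"rotation":[-0.24,0.042,-0.61],"grip":30},{"linear":[0.188,0.547,-0.546],"rotation":[-0.24,0.042,-0.61],"grip":30},{"linear":[0.188,0.547,-0.546],"rotation":[-0.24,0.042,-0.61],"grip":30},{"linear":[0.188,0.547,-0.546],"rotation":[-0.24,0.042,-0.61],"grip":30},{"linear":[0.188,0.547,-0.546],"rotation":[-0.24,0.042,-0.61],"grip":30}]'
python3 - <<'E'
from bd import *
P,F=onrest(35,10,37,40,10);P[2]=200
p,M,s=tpose();print(s["joints"])
plan(P,F)
E
```

```text
time_s: 6.63
eef_pos: [549.9, 85.7, 198.5]
ee_rot: [0.662, 0.3, 0.628, -0.277]
force: [0.6, -1.2, -3.5]
grip_width: 0.408
[-0.06237049  0.37629951  1.49822273  0.01476106  1.21021641  0.77402454]
linear [0.0101, 0.5816, -0.4526] rotation [-0.231, 0.0375, -0.6187] rows>=5.3 t=6.63
```

```bash
python3 -m jog '[{"linear":[0.01,0.58,-0.45],"rotation":[-0.23,0.038,-0.62],"grip":30},{"linear":[0.01,0.58,-0.45],"rotation":[-0.23,0.038,-0.62],"grip":30},{"linear":[0.01,0.58,-0.45],"rotation":[-0.23,0.038,-0.62],"grip":30},{"linear":[0.01,0.58,-0.45],"rotation":[-0.23,0.038,-0.62],"grip":30},{"linear":[0.01,0.58,-0.45],"rotation":[-0.23,0.038,-0.62],"grip":30},{"linear":[0.01,0.58,-0.45],"rotation":[-0.23,0.038,-0.62],"grip":30},{"linear":[0.01,0.58,-0.45],"rotation":[-0.23,0.038,-0.62],"grip":30}]'
python3 - <<'E'
from bd import *
P,F=onrest(35,10,37,40,10);P[2]=200
p,M,s=tpose();print(s["joints"])
plan(P,F);shot("w_r2")
P,F=onrest(35,10,37,40,10);plan(P,F)
E
```

```text
time_s: 7.22
eef_pos: [588.9, 306.4, 197.0]
ee_rot: [0.621, 0.162, 0.69, -0.335]
force: [-1.3, -1.1, -3.1]
grip_width: 0.41
[ 0.35084455  0.82317447  0.79100007 -0.12365903  1.76076604  1.06619203]
linear [-0.0078, -0.009, 0.0084] rotation [0.0106, -0.0038, 0.0044] rows>=0.1 t=7.22
linear [0.2902, 0.0771, 0.0033] rotation [0.0065, -0.0033, 0.0056] rows>=2.2 t=7.27
```

View pics/w_r2.png

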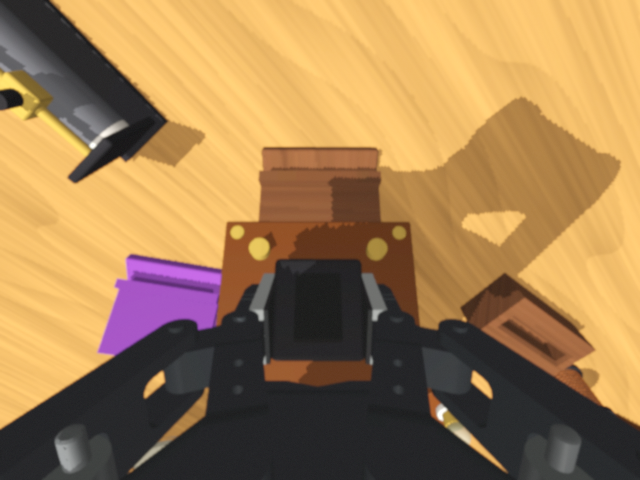

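The board hangs square over the rest, foot edge at row 222, ahead of the ledge. I'll check the in-hand angle and position from depth.

```bash
python3 - <<'E'
from bd import *
np.set_printoptions(precision=3,suppress=True,linewidth=250)
D=np.load("pics/w_r2.npz");W=D["W"];p,M,s=tpose()
sub=W[215:300,210:425].reshape(-1,3);sub=sub[~np.isnan(sub).any(1)]
B=(sub-COR); 
X=B@S;Y=B@YD;Z=B@N
m=(abs(Y)<60)&(X>-50)&(X<60)&(Z>20)
# face pixels
rows=W[228:240,230:405].reshape(-1,3)
Q=rows[~np.isnan(rows).any(1)]
for _ in range(5):
    cen=Q.mean(0);_,_,vt=np.linalg.svd(Q-cen,full_matrices=False);n=vt[2]*np.sign(vt[2]@N);r=(Q-cen)@n;Q=Q[abs(r)<max(2.5*r.std(),.8)]
print("n·N,S,Y",n@N,n@S,n@YD,"std",r.std(),"deg pitch",np.degrees(np.arctan2(n@S,n@N)),"roll",np.degrees(n@YD))
f=sub[abs((sub-cen)@n)<2]
print("foot x(S)",np.percentile((f-COR)@S,[98,99.5,100]),"Y",((f-COR)@YD).min(),((f-COR)@YD).max())
print("face height along N (at foot)",((f-COR)@N)[((f-COR)@S)>np.percentile((f-COR)@S,95)].mean())
far=f[((f-COR)@S)>np.percentile((f-COR)@S,97)];k=np.polyfit((far-COR)@YD,(far-COR)@S,1);print("edge slope deg",np.degrees(k[0]))
E
```

```text
n·N,S,Y 0.999368120745042 0.03554023606113517 -0.0005008585052813217 std 0.6100144828831326 deg pitch 2.0367347077163807 roll -0.02869707848585059
foot x(S) [-78.291 -77.685 -77.063] Y -48.46748803517209 51.303710047781486
face height along N (at foot) 109.84790818032931
edge slope deg -0.18602582690264666
```

```bash
cat >> bd.py <<'E'
def save_inhand():
    p,M,s=tpose()
    n=np.array(0.99937*N+0.03554*S); x=S-n*(S@n);x/=np.linalg.norm(x)
    Bf=np.c_[x,np.cross(n,x),n]; e=COR-77.1*S+109.85*N+1.4*YD
    np.savez("inh.npz",Rb=M.T@Bf,e=M.T@(e-p))
def tgt(Fdes,edes):
    """tool pose so the board frame = Fdes and foot-face-edge midpoint at edes"""
    q=np.load("inh.npz");Rt=Fdes@q["Rb"].T; return edes-Rt@q["e"],Rt
def rest_tgt(s,n): return tgt(np.c_[S,YD,N],COR+S*s+N*(12+n))
E
python3 - <<'E'
from bd import *
save_inhand()
for s,n in [(-8,30),(-5,2)]:
    plan(*rest_tgt(s,n))
E
```

```text
linear [0.3206, 0.0561, 0.0054] rotation [-0.0001, -0.0002, 0.0711] rows>=2.3 t=7.27
linear [0.4029, 0.011, 0.0054] rotation [-0.0001, -0.0002, 0.0711] rows>=2.9 t=7.27
```

```bash
python3 -m jog '[{"linear":[0.12,0.02,0],"rotation":[0,0,0.07],"grip":30},{"linear":[0.24,0.04,0.004],"rotation":[0,0,0.071],"grip":30},{"linear":[0.32,0.056,0.005],"rotation":[0,0,0.071],"grip":30},{"linear":[0.32,0.056,0.005],"rotation":[0,0,0.071],"grip":30},{"linear":[0.32,0.056,0.005],"rotation":[0,0,0.071],"grip":30},{"linear":[0.32,0.056,0.005],"rotation":[0,0,0.071],"grip":30}]'
python3 - <<'E'
from bd import *
print(sense()["joints"],sense()["force"]); shot("w_r3")
for s,n in [(-8,30),(-5,2)]:
    plan(*rest_tgt(s,n))
D=np.load("pics/w_r3.npz");W=D["W"]
Q=W[228:240,230:405].reshape(-1,3)
Q=Q[~np.isnan(Q).any(1)]
for _ in range(5):
    cen=Q.mean(0);_,_,vt=np.linalg.svd(Q-cen,full_matrices=False);n=vt[2]*np.sign(vt[2]@N);r=(Q-cen)@n;Q=Q[abs(r)<max(2.5*r.std(),.8)]
print("pitch",np.degrees(np.arctan2(n@S,n@N)),"roll",np.degrees(n@YD))
f=W[215:300,210:425].reshape(-1,3);f=f[abs((f-cen)@n)<2]
print("foot S",np.percentile((f-COR)@S,[98,99.5,100]),"Y",((f-COR)@YD).min(),((f-COR)@YD).max(),"N",((f-COR)@N)[((f-COR)@S)>np.percentile((f-COR)@S,95)].mean())
E
```

```text
time_s: 7.77
eef_pos: [585.3, 296.4, 102.6]
ee_rot: [0.628, 0.175, 0.685, -0.324]
force: [0.7, 0.4, -2.1]
grip_width: 0.412
[ 0.33335871  0.84076008  0.99743608 -0.10910364  1.50244942  1.07901445] [ 0.69727272  0.39772495 -2.12756186]
linear [0.0092, -0.0006, -0.0025] rotation [-0.0017, 0.0032, -0.0069] rows>=0.1 t=7.82
linear [0.0897, -0.0488, -0.0027] rotation [-0.0017, 0.0032, -0.0069] rows>=0.7 t=7.82
pitch -0.6538396114582915 roll 0.06064187348099976
foot S [-11.91235867 -11.37254659 -10.75291596] Y -52.57718055188466 47.366177955222085 N 42.89331014911287
```

View pics/w_r3.png

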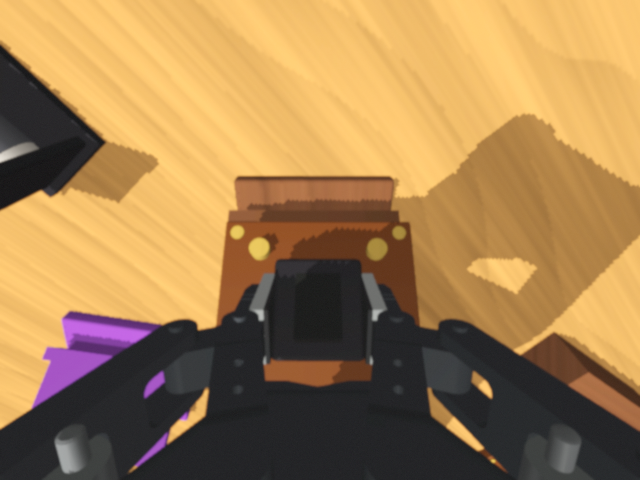

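```bash
cat >> bd.py <<'E'
def inc(ds,dy,dn,rot=None):
    p,M,s=tpose(); d=S*ds+YD*dy+N*dn; print(ds,dy,dn,"->",(M.T@d/300).round(4), "force S,Y,N",(s["force"]@S).round(1),(s["force"]@YD).round(1),(s["force"]@N).round(1),"t",s["time_s"])
E
python3 - <<'E'
from bd import *
inc(4,2.5,-15);inc(6,2.5,-28);inc(10.5,2.5,-30)
E
```

```text
4 2.5 -15 -> [ 0.0479 -0.0195 -0.0084] force S,Y,N 2.6 0.5 -1.6 t 7.8167
6 2.5 -28 -> [ 0.0865 -0.0403 -0.0084] force S,Y,N 2.6 0.5 -1.6 t 7.8167
10.5 2.5 -30 -> [ 0.1009 -0.0323 -0.0084] force S,Y,N 2.6 0.5 -1.6 t 7.8167
```

```bash
python3 -m jog '[{"linear":[0.048,-0.019,-0.008],"rotation":[0,0,-0.02],"grip":30},{"linear":[0.086,-0.04,-0.008],"rotation":[0,0,-0.02],"grip":30},{"linear":[0.086,-0.04,-0.008],"rotation":[0,0,-0.02],"grip":30},{"linear":[0.086,-0.04,-0.008],"rotation":[0,0,-0.02],"grip":30}]'
cat > meas.py <<'E'
from bd import *
import sys
nm=sys.argv[1]; shot(nm)
W=np.load(f"pics/{nm}.npz")["W"]
Q=W[226:256,220:410].reshape(-1,3)
Q=Q[~np.isnan(Q).any(1)]; Q=Q[abs((Q-COR)@N-np.median((Q-COR)@N))<6]
for _ in range(6):
    cen=Q.mean(0);_,_,vt=np.linalg.svd(Q-cen,full_matrices=False);n=vt[2]*np.sign(vt[2]@N);r=(Q-cen)@n;Q=Q[abs(r)<max(2.5*r.std(),.8)]
print("pitch",np.degrees(np.arctan2(n@S,n@N)),"roll",np.degrees(n@YD),len(Q),r.std())
f=W[215:300,210:425].reshape(-1,3);f=f[abs((f-cen)@n)<1.5]
print("foot S",np.percentile((f-COR)@S,[98,99.5,100]),"Y",((f-COR)@YD).min(),((f-COR)@YD).max(),"N",((f-COR)@N)[((f-COR)@S)>np.percentile((f-COR)@S,95)].mean())
inc(0,0,-1);inc(1,0,0)
E
python3 meas.py w_r4
```

```text
time_s: 8.15
eef_pos: [572.6, 285.3, 82.0]
ee_rot: [0.627, 0.173, 0.686, -0.327]
force: [-0.4, -0.4, -3.4]
grip_width: 0.416
pitch -1.6042786427318962 roll -0.019446057681885412 4830 0.5928833115861503
foot S [-6.88557208 -6.38477511 -6.03745957] Y -50.4971036356124 49.33429340777043 N 16.475177508733793
0 0 -1 -> [ 0.0027 -0.002  -0.    ] force S,Y,N 2.1 0.3 -1.4 t 8.2
1 0 0 -> [0.002  0.0027 0.    ] force S,Y,N 2.1 0.3 -1.4 t 8.2
```

View pics/w_r4.png

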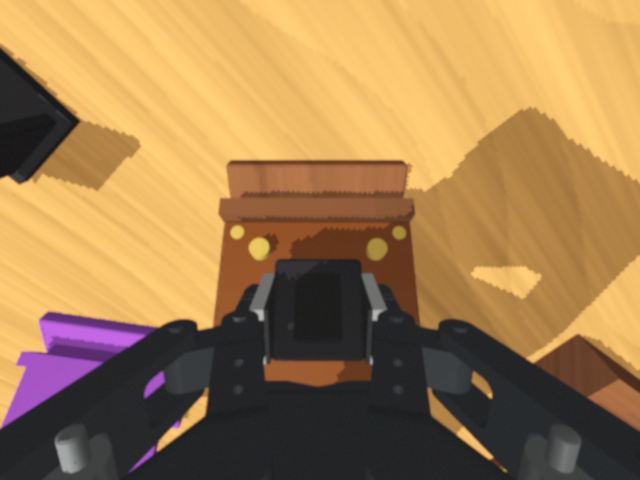

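```bash
python3 - <<'E'
from bd import *
for nm in ("w_r2","w_r3","w_r4"):
    W=np.load(f"pics/{nm}.npz")["W"]
    Q=np.r_[W[226:258,285:350].reshape(-1,3)];Q=Q[~np.isnan(Q).any(1)]
    x=(Q-COR)@S;z=(Q-COR)@N;k=np.polyfit(x,z,1);r=np.polyval(k,x)-z;g=abs(r)<1.2;k=np.polyfit(x[g],z[g],1)
    print(nm,"pitch",np.degrees(-np.arctan(k[0])),"span",x.min(),x.max(),g.mean(),"face N at foot edge",np.polyval(k,x.max()+1))
    # behind the block
    Q=W[366:378,280:360].reshape(-1,3);Q=Q[~np.isnan(Q).any(1)];print("  near strip S,N",np.median((Q-COR)@S),np.median((Q-COR)@N))
E
```

```text
w_r2 pitch 0.3962570612818708 span -97.93550298196607 -79.854497154579 0.9545674238762687 face N at foot edge 109.96708647531923
  near strip S,N -152.52940734697256 110.1685451217136
w_r3 pitch -1.7298917271241612 span -31.640113933722315 -13.38045883725147 0.953757225433526 face N at foot edge 43.00419499003967
  near strip S,N -86.32357235218363 40.453469109709005
w_r4 pitch -1.4961078231481493 span -26.65292967060366 -8.455809190870427 0.950337512054002 face N at foot edge 16.730170180210393
  near strip S,N -81.04939089681716 14.698159626362841
```

```bash
python3 -m jog '[{"linear":[0.004,-0.003,0],"rotation":[0,0,-0.056],"grip":30},{"linear":[0.007,-0.005,0],"rotation":[0,0,-0.056],"grip":30},{"linear":[0.007,-0.005,0],"rotation":[0,0,-0.056],"grip":30}]'
cat > meas2.py <<'E'
from bd import *
import sys
nm=sys.argv[1]; shot(nm)
W=np.load(f"pics/{nm}.npz")["W"]
Q=np.r_[W[228:256,285:350].reshape(-1,3),W[366:376,280:360].reshape(-1,3)];Q=Q[~np.isnan(Q).any(1)]
x=(Q-COR)@S;z=(Q-COR)@N;k=np.polyfit(x,z,1)
for _ in range(4): r=np.polyval(k,x)-z;g=abs(r)<1.5;k=np.polyfit(x[g],z[g],1)
print("pitch",np.degrees(-np.arctan(k[0])),"back gap at S=0:",k[1]-12,"at -68:",k[1]-68*k[0]-12)
f=W[205:300,210:425].reshape(-1,3);f=f[(abs((f-COR)@N-np.polyval(k,(f-COR)@S))<1.5)]
c=W[205:232,290:350].reshape(-1,3);c=c[(abs((c-COR)@N-np.polyval(k,(c-COR)@S))<1)]
print("foot S",np.percentile((c-COR)@S,[98,99.5]),"Y",((f-COR)@YD).min(),((f-COR)@YD).max())
inc(0,0,-1);inc(1,0,0);print(sense()["eef_pos"])
E
python3 meas2.py w_r5
```

```text
time_s: 8.45
eef_pos: [572.2, 284.5, 81.1]
ee_rot: [0.623, 0.164, 0.687, -0.335]
force: [-0.3, -0.5, -3.8]
grip_width: 0.41
pitch -0.1537324716477631 back gap at S=0: 2.609579836063821 at -68: 2.4271260279925997
foot S [2.93099298 3.49130568] Y -54.49590182304216 55.22256818086444
0 0 -1 -> [ 0.0027 -0.0019 -0.    ] force S,Y,N 2.5 0.6 -3.1 t 8.5
1 0 0 -> [0.0019 0.0027 0.    ] force S,Y,N 2.5 0.6 -3.1 t 8.5
[572.00536088 284.37569912  80.96471848]
```

```bash
python3 -m jog '[{"linear":[0.005,-0.004,0],"rotation":[0,0,0],"grip":30},{"linear":[0.009,0.002,0],"rotation":[0,0,0],"grip":30},{"linear":[0.013,0.007,0],"rotation":[0,0,0],"grip":30},{"linear":[0.013,0.007,0],"rotation":[0,0,0],"grip":30}]'; python3 meas2.py w_r6;  python3 -c "
import cv2;p=cv2.imread('pics/w_r6.png');cv2.imwrite('pics/c6.png',cv2.resize(p[150:300,190:440],None,fx=3.2,fy=3.2,interpolation=cv2.INTER_CUBIC))"
```

```text
time_s: 8.83
eef_pos: [572.9, 285.3, 76.6]
ee_rot: [0.623, 0.164, 0.687, -0.335]
force: [0.3, 1.2, -2.7]
grip_width: 0.409
pitch -0.16928137593310108 back gap at S=0: 0.5118547298058029 at -68: 0.31094696390020893
foot S [7.11585346 7.32996088] Y -54.892110587992335 55.37301152083044
0 0 -1 -> [ 0.0027 -0.0019 -0.    ] force S,Y,N 2.8 -0.4 -1.2 t 8.8833
1 0 0 -> [0.0019 0.0027 0.    ] force S,Y,N 2.8 -0.4 -1.2 t 8.8833
[572.87116243 285.30743385  76.63400562]
```

View pics/c6.png

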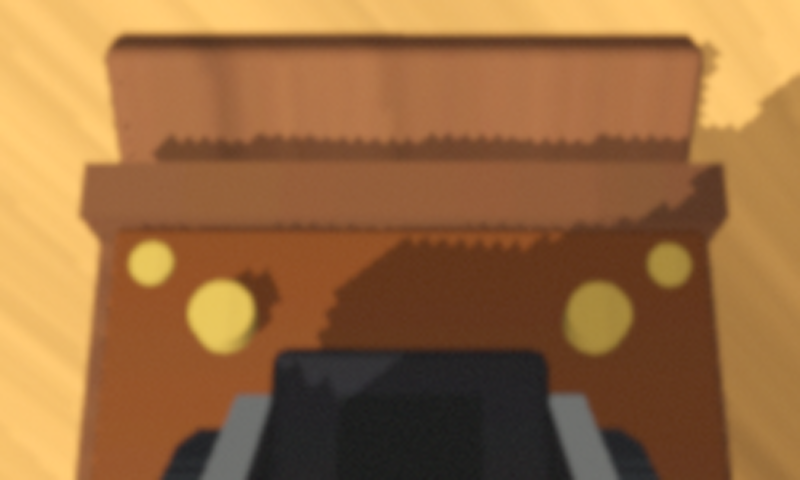

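```bash
python3 -m jog '[{"linear":[0.002,0.003,0],"rotation":[0,0,0],"grip":30},{"linear":[0.005,0.005,0],"rotation":[0,0,0],"grip":30},{"linear":[0.005,0.005,0],"rotation":[0,0,0],"grip":30}]'; python3 meas2.py w_r7
```

```text
time_s: 9.13
eef_pos: [573.6, 286.0, 75.4]
ee_rot: [0.623, 0.164, 0.687, -0.335]
force: [-1.5, -0.9, 2.6]
grip_width: 0.412
pitch -0.08741660837422369 back gap at S=0: 0.4386443488757763 at -68: 0.33489614905478504
foot S [8.68440396 8.89665091] Y -55.03946192851358 55.35960964472593
0 0 -1 -> [ 0.0027 -0.0019 -0.    ] force S,Y,N -3.5 0.9 0.6 t 9.1833
1 0 0 -> [0.0019 0.0027 0.    ] force S,Y,N -3.5 0.9 0.6 t 9.1833
[573.56795922 286.05800465  75.36171237]
```

```bash
python3 -m jog '[{"linear":[0.001,-0.001,0],"rotation":[0,0,0],"grip":30},{"linear":[0.001,-0.001,0],"rotation":[0,0,0],"grip":36},{"linear":[0.001,-0.001,0],"rotation":[0,0,0],"grip":50},{"linear":[0.001,-0.001,0],"rotation":[0,0,0],"grip":70},{"linear":[0.001,-0.001,0],"rotation":[0,0,0],"grip":70},{"linear":[0.001,-0.001,0],"rotation":[0,0,0],"grip":70},{"linear":[0.001,-0.001,0],"rotation":[0,0,0],"grip":70}]'; python3 meas2.py w_r8
```

```text
time_s: 9.77
eef_pos: [573.3, 285.7, 75.1]
ee_rot: [0.623, 0.164, 0.687, -0.335]
force: [0.4, -0.5, 0.5]
grip_width: 0.816
pitch -0.10776936357243774 back gap at S=0: 0.44062936828622057 at -68: 0.31272596200574476
foot S [8.49890209 8.71617606] Y -55.18149412680536 55.37184295647451
0 0 -1 -> [ 0.0027 -0.0019 -0.    ] force S,Y,N -0.8 -0.2 -0.4 t 9.8167
1 0 0 -> [0.0019 0.0027 0.    ] force S,Y,N -0.8 -0.2 -0.4 t 9.8167
[573.33256165 285.75300314  75.14576183]
```

View pics/w_r8.png

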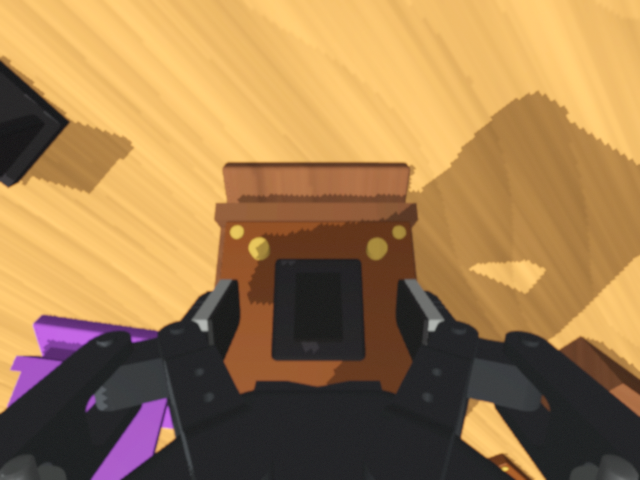

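```bash
cat >> bd.py <<'E'
def regrasp(gx=-40,back=0,cy=0,gz=6):
    g=COR+S*(gx-60-back)+N*gz+YD*cy
    return g+18.7*S, frame(S,N)
E
python3 - <<'E'
from bd import *
P,F=regrasp(back=110);print(P);plan(P,F)
p,M,s=tpose();print(M)
r=R.from_matrix(M.T@F).as_rotvec();print(np.degrees(np.linalg.norm(r)))
E
```

```text
[500.1711926  203.38937091 180.37838701]
linear [-0.245, -0.4448, 0.0008] rotation [-2.8718, -1.4911, 1.494] rows>=14.3 t=9.82
[[-0.16917681  0.64275088  0.74716164]
 [-0.19231289  0.7219892  -0.66464076]
 [-0.96664107 -0.25613062  0.00146545]]
102.10314706319788
```

```bash
python3 -m jog '[{"linear":[-0.06,0,0],"rotation":[0,0,0],"grip":85},{"linear":[-0.15,0,0],"rotation":[0,0,0],"grip":85},{"linear":[-0.28,0,0],"rotation":[0,0,0],"grip":85},{"linear":[-0.4,0,0],"rotation":[0,0,0],"grip":85},{"linear":[-0.5,0,0],"rotation":[0,0,0],"grip":85},{"linear":[-0.55,0,0],"rotation":[0,0,0],"grip":60},{"linear":[-0.55,0,0],"rotation":[0,0,0],"grip":60}]'
python3 - <<'E'
from bd import *
print(sense()["joints"]); c,_=capture("side");cv2.imwrite("pics/s1.png",cv2.resize(c[120:360,200:520,::-1],None,fx=2.5,fy=2.5)); shot("w_r9")
P,F=regrasp(back=110);plan(P,F)
E
```

```text
time_s: 10.4
eef_pos: [602.2, 318.2, 238.3]
ee_rot: [0.625, 0.166, 0.686, -0.333]
force: [-0.3, -0.3, -0.1]
grip_width: 0.747
[ 0.3601773   0.85912951  0.62002284 -0.12693541  1.88299479  1.06180825]
linear [0.3022, -0.4451, 0.0009] rotation [-2.8716, -1.4925, 1.4944] rows>=14.3 t=10.50
```

View pics/w_r9.png

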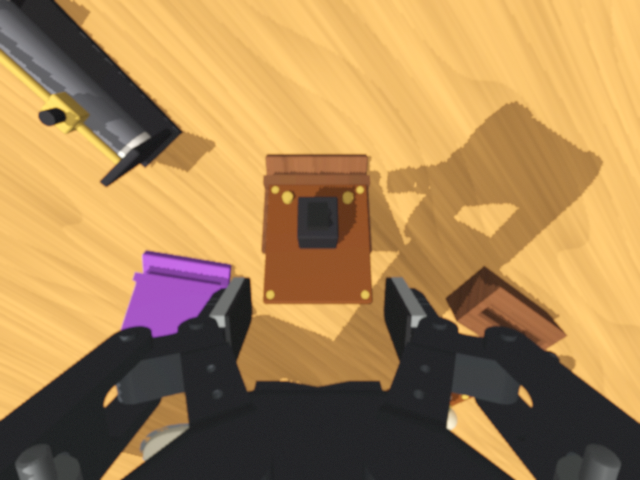

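View pics/s1.png

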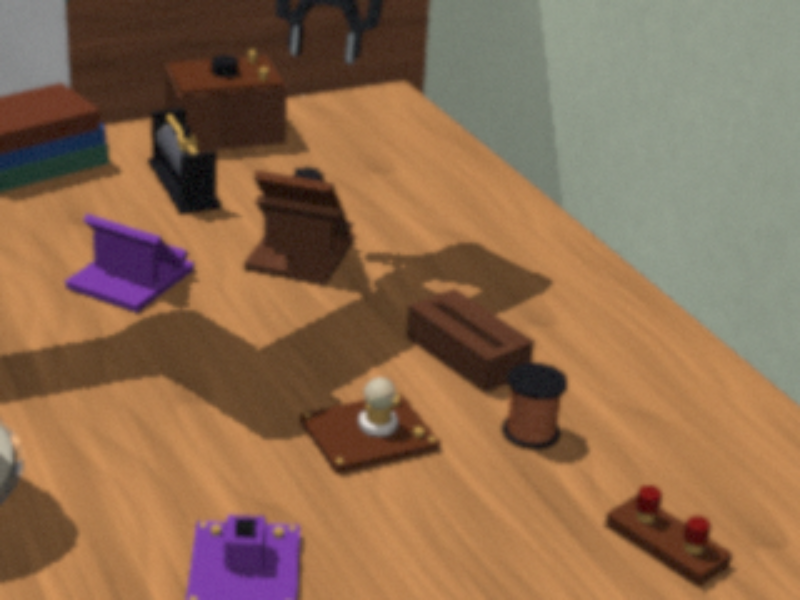

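The board leans on the rest with its back on the slope and foot on the ledge, gripper clear. I'll measure its pose and plan the regrasp.

```bash
python3 - <<'E'
from bd import *
W=np.load("pics/w_r9.npz")["W"]
Q=W[150:310,255:380].reshape(-1,3);Q=Q[~np.isnan(Q).any(1)];x=(Q-COR)@S;y=(Q-COR)@YD;z=(Q-COR)@N
g=(abs(z-12)<4)&(x<-2)&(x>-125);k=np.polyfit(x[g],z[g],1)
for _ in range(3): r=z-np.polyval(k,x);h=g&(abs(r)<1.2);k=np.polyfit(x[h],z[h],1)
print("pitch",np.degrees(-np.arctan(k[0])),"N at 0",k[1])
f=h; print(cv2.minAreaRect(np.c_[x[f],y[f]].astype(np.float32)), x[f].min(),x[f].max(),y[f].min(),y[f].max())
E
```

```text
pitch -0.12801225291418755 N at 0 12.281516301936595
((-61.46725845336914, -0.674041748046875), (118.91252136230469, 99.79473114013672), 0.02132372558116913) -120.92292167861423 -2.007224256388116 -50.58495615943487 49.2201841877271
```

```bash
python3 -m jog '[{"linear":[0,-0.15,0],"rotation":[-0.95,-0.5,0.5],"grip":60},{"linear":[-0.04,-0.3,0],"rotation":[-0.95,-0.5,0.5],"grip":60},{"linear":[-0.04,-0.4,0],"rotation":[-0.95,-0.5,0.5],"grip":60},{"linear":[-0.04,-0.4,0],"rotation":[-0.95,-0.5,0.5],"grip":60},{"linear":[-0.04,-0.4,0],"rotation":[-0.95,-0.5,0.5],"grip":60}]'
python3 - <<'E'
from bd import *
print(sense()["joints"]);P,F=regrasp(back=110,cy=-.7);plan(P+[0,0,30],F)
E
```

```text
time_s: 10.92
eef_pos: [523.6, 231.1, 276.7]
ee_rot: [0.754, 0.061, 0.643, -0.118]
force: [0.2, 0.3, 1.4]
grip_width: 0.703
[ 0.27200983  0.34336382  1.34791257 -0.13870733  1.33873383  0.55059674]
linear [0.2161, -0.0969, -0.0865] rotation [-1.9771, -1.0197, 1.0316] rows>=9.8 t=10.92
```

```bash
python3 -m jog '[{"linear":[0.1,-0.1,-0.08],"rotation":[-0.98,-0.51,0.51],"grip":50},{"linear":[0.1,-0.1,-0.08],"rotation":[-0.98,-0.51,0.51],"grip":50},{"linear":[0.1,-0.1,-0.08],"rotation":[-0.98,-0.51,0.51],"grip":50},{"linear":[0.1,-0.1,-0.08],"rotation":[-0.98,-0.51,0.51],"grip":50},{"linear":[0.1,-0.1,-0.08],"rotation":[-0.98,-0.51,0.51],"grip":50}]'
python3 - <<'E'
from bd import *
print(sense()["joints"]);P,F=regrasp(back=110,cy=-.7);plan(P+[0,0,15],F);plan(P,F)
E
```

```text
time_s: 11.33
eef_pos: [495.7, 204.7, 243.3]
ee_rot: [0.829, -0.057, 0.542, 0.128]
force: [-1.0, -0.2, 1.4]
grip_width: 0.59
[ 0.12276705  0.11508348  1.77293933  0.13684386  0.84865529 -0.21567295]
linear [0.1512, -0.0171, -0.0516] rotation [-1.0024, -0.5184, 0.5265] rows>=5.0 t=11.33
linear [0.1968, -0.0193, -0.072] rotation [-1.0024, -0.5184, 0.5265] rows>=5.0 t=11.33
```

```bash
python3 -m jog '[{"linear":[0.1,-0.019,-0.07],"rotation":[-1,-0.518,0.526],"grip":50},{"linear":[0.15,-0.019,-0.07],"rotation":[-1,-0.518,0.526],"grip":50},{"linear":[0.197,-0.019,-0.072],"rotation":[-1,-0.518,0.526],"grip":50},{"linear":[0.197,-0.019,-0.072],"rotation":[-1,-0.518,0.526],"grip":50},{"linear":[0.197,-0.019,-0.072],"rotation":[-1,-0.518,0.526],"grip":50},{"linear":[0.197,-0.019,-0.072],"rotation":[-1,-0.518,0.526],"grip":50},{"linear":[0.197,-0.019,-0.072],"rotation":[-1,-0.518,0.526],"grip":50}]'
python3 - <<'E'
from bd import *
print(sense()["joints"]);P,F=regrasp(back=110,cy=-.7);plan(P,F);P,F=regrasp(cy=-.7);plan(P,F); shot("w_g1")
E
```

```text
time_s: 11.92
eef_pos: [498.7, 202.9, 178.1]
ee_rot: [0.828, -0.166, 0.397, 0.36]
force: [0.7, 0.1, -0.3]
grip_width: 0.586
[-0.08269655  0.17452983  1.99802779  0.86798223  0.71114706 -1.49934273]
linear [-0.0032, -0.0047, 0.0083] rotation [-0.053, -0.0336, 0.0157] rows>=0.3 t=11.92
linear [0.3634, -0.0017, 0.0144] rotation [-0.053, -0.0336, 0.0157] rows>=2.6 t=11.92
```

View pics/w_g1.png

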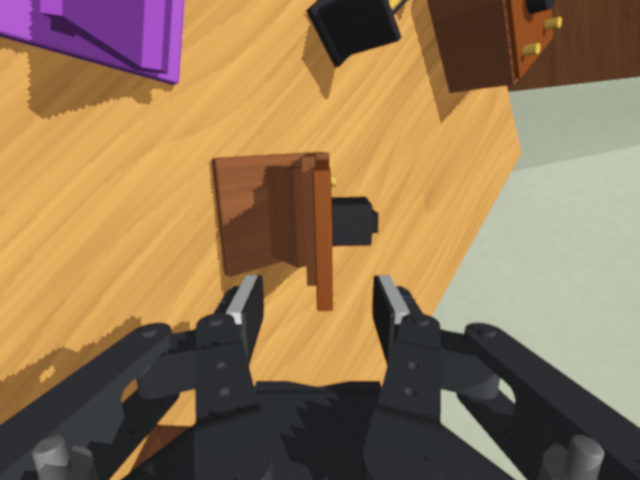

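The board's edge shows at columns 315–332, between the fingers and slightly right, which matches the planned shift. Going in.

```bash
python3 -m jog '[{"linear":[0.03,-0.004,0.009],"rotation":[-0.053,-0.034,0.016],"grip":50},{"linear":[0.12,-0.003,0.011],"rotation":[-0.053,-0.034,0.016],"grip":50},{"linear":[0.24,-0.002,0.013],"rotation":[-0.053,-0.034,0.016],"grip":50},{"linear":[0.34,-0.002,0.014],"rotation":[-0.053,-0.034,0.016],"grip":50},{"linear":[0.363,-0.002,0.014],"rotation":[-0.053,-0.034,0.016],"grip":50},{"linear":[0.363,-0.002,0.014],"rotation":[-0.053,-0.034,0.016],"grip":50},{"linear":[0.363,-0.002,0.014],"rotation":[-0.053,-0.034,0.016],"grip":50}]'
python3 - <<'E'
from bd import *
P,F=regrasp(cy=-.7);plan(P,F); shot("w_g2")
E
```

```text
time_s: 12.55
eef_pos: [546.9, 254.9, 95.6]
ee_rot: [0.826, -0.175, 0.385, 0.372]
force: [0.2, 0.3, 0.4]
grip_width: 0.586
linear [0.0012, -0.0008, 0.0042] rotation [0.0135, 0.0006, -0.0052] rows>=0.1 t=12.55
```

View pics/w_g2.png

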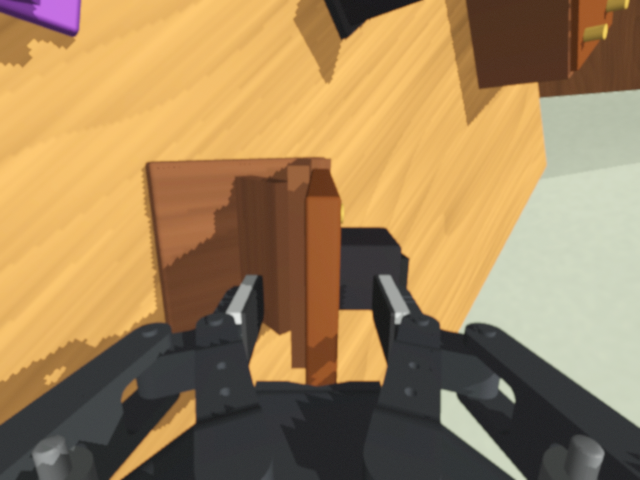

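```bash
python3 -m jog '[{"linear":[0.001,-0.001,0.004],"rotation":[0.013,0,-0.005],"grip":50},{"linear":[0.001,-0.001,0.004],"rotation":[0.013,0,-0.005],"grip":5},{"linear":[0.001,-0.001,0.004],"rotation":[0.013,0,-0.005],"grip":5},{"linear":[0.001,-0.001,0.004],"rotation":[0.013,0,-0.005],"grip":5},{"linear":[0.001,-0.001,0.004],"rotation":[0.013,0,-0.005],"grip":5},{"linear":[0.001,-0.001,0.004],"rotation":[0.013,0,-0.005],"grip":5},{"linear":[0.001,-0.001,0.004],"rotation":[0.013,0,-0.005],"grip":5},{"linear":[0.001,-0.001,0.004],"rotation":[0.013,0,-0.005],"grip":5}]' 80
python3 - <<'E'
from bd import *
P,F=regrasp(cy=-.7);plan(P,F); print(sense()["force"]@S,sense()["force"]@YD,sense()["force"]@N)
p,M,s=tpose()
plan(p+8*N+[0,0,2],M);plan(p+40*N+[0,0,60],M)
E
```

```text
time_s: 13.27
eef_pos: [548.1, 254.9, 97.5]
ee_rot: [0.828, -0.173, 0.385, 0.37]
force: [-6.8, -6.7, 7.8]
grip_width: 0.129
linear [0.0041, 0.0024, -0.0019] rotation [0.0022, 0.0034, 0.0031] rows>=0.0 t=13.27
-12.125056181194878 0.5927818006996373 -2.278378539917925
linear [-0.0051, -0.0, 0.031] rotation [0.0, 0.0, 0.0] rows>=0.2 t=13.27
linear [-0.1527, -0.0005, 0.2622] rotation [0.0, 0.0, 0.0] rows>=2.2 t=13.27
```

```bash
python3 -m jog '[{"linear":[-0.008,0,0.005],"rotation":[0,0,0],"grip":5},{"linear":[-0.02,0,0.05],"rotation":[0,0,0],"grip":5},{"linear":[-0.08,0,0.13],"rotation":[0,0,0],"grip":5},{"linear":[-0.16,0,0.2],"rotation":[0,0,0],"grip":5},{"linear":[-0.25,0,0.27],"rotation":[0,0,0],"grip":5},{"linear":[-0.25,0,0.27],"rotation":[0,0,0],"grip":5},{"linear":[-0.25,0,0.27],"rotation":[0,0,0],"grip":5}]'
cat > rl.py <<'E'
from bd import *
yr=np.radians(12.12);RX=np.array([np.cos(yr),np.sin(yr),0]);RY=np.array([-RX[1],RX[0],0]);RC=np.array([644.8,-21.5,0.])
def rail(foot_z,dx=0,dy=0,Rb=None):
    """nominal: board centre plane in slot plane, foot at foot_z. grasp 100 mm above foot"""
    return RC+RX*dx+RY*dy+ZD*(foot_z+100-18.7), frame(-ZD,RX)
E
python3 - <<'E'
from rl import *
print(sense()["force"],sense()["joints"],sense()["eef_pos"]);shot("w_g3")
P,F=rail(140);print(P);plan(P,F)
E
```

```text
time_s: 13.85
eef_pos: [557.1, 265.2, 208.2]
ee_rot: [0.828, -0.174, 0.384, 0.37]
force: [-1.1, 0.4, -4.0]
grip_width: 0.134
[-1.10780139  0.43200996 -3.95865009] [ 0.05885099  0.27939544  1.77691592  0.77637501  0.70290084 -1.29440279] [557.096907   265.16515308 208.15090194]
[644.8 -21.5 221.3]
linear [-0.3697, -0.8563, -0.3634] rotation [1.2085, 1.3514, -0.4376] rows>=7.5 t=13.90
```

View pics/w_g3.png

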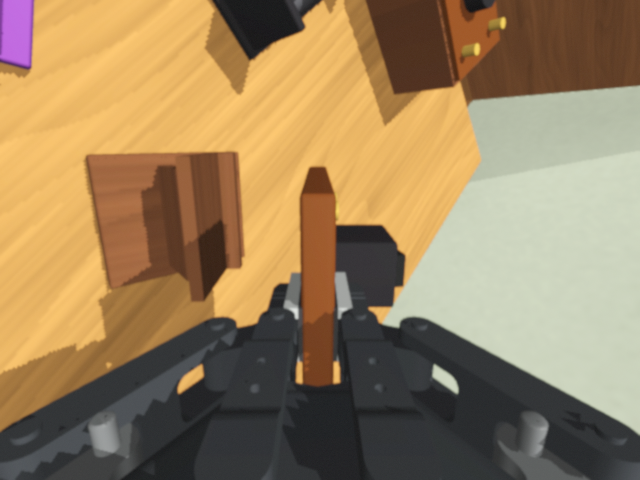

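```bash
python3 -m jog '[{"linear":[-0.22,-0.44,-0.19],"rotation":[0.62,0.7,-0.23],"grip":5},{"linear":[-0.22,-0.44,-0.19],"rotation":[0.62,0.7,-0.23],"grip":5},{"linear":[-0.22,-0.44,-0.19],"rotation":[0.62,0.7,-0.23],"grip":5},{"linear":[-0.22,-0.44,-0.19],"rotation":[0.62,0.7,-0.23],"grip":5},{"linear":[-0.22,-0.44,-0.19],"rotation":[0.62,0.7,-0.23],"grip":5}]'
python3 - <<'E'
from rl import *
print(sense()["joints"]);P,F=rail(140);plan(P,F)
E
```

```text
time_s: 14.32
eef_pos: [599.5, 108.4, 219.3]
ee_rot: [0.784, -0.126, 0.567, 0.219]
force: [-0.2, 0.3, -2.7]
grip_width: 0.13
[-0.11221721  0.35782718  1.5058796   0.26809418  1.04744471 -0.72046848]
linear [-0.0541, -0.4507, -0.0653] rotation [0.5726, 0.645, -0.1996] rows>=3.5 t=14.32
```

```bash
python3 -m jog '[{"linear":[-0.054,-0.45,-0.065],"rotation":[0.573,0.645,-0.2],"grip":5},{"linear":[-0.054,-0.45,-0.065],"rotation":[0.573,0.645,-0.2],"grip":5},{"linear":[-0.054,-0.45,-0.065],"rotation":[0.573,0.645,-0.2],"grip":5},{"linear":[-0.054,-0.45,-0.065],"rotation":[0.573,0.645,-0.2],"grip":5},{"linear":[-0.054,-0.45,-0.065],"rotation":[0.573,0.645,-0.2],"grip":5},{"linear":[-0.054,-0.45,-0.065],"rotation":[0.573,0.645,-0.2],"grip":5},{"linear":[-0.054,-0.45,-0.065],"rotation":[0.573,0.645,-0.2],"grip":5}]'
python3 - <<'E'
from rl import *
print(sense()["joints"]);P,F=rail(140);plan(P,F);shot("w_i1")
p,d=capture("side");cv2.imwrite("pics/s2.png",cv2.resize(p[120:360,260:520,::-1],None,fx=2.5,fy=2.5))
E
```

```text
time_s: 14.9
eef_pos: [644.1, -20.3, 219.5]
ee_rot: [0.702, -0.074, 0.704, 0.076]
force: [-0.4, 0.2, -2.5]
grip_width: 0.127
[-0.21352382  0.59343971  1.10772746  0.00145799  1.44324542 -0.42685476]
linear [-0.006, -0.0044, 0.0014] rotation [0.0032, -0.0039, -0.005] rows>=0.1 t=14.90
```

View pics/w_i1.png

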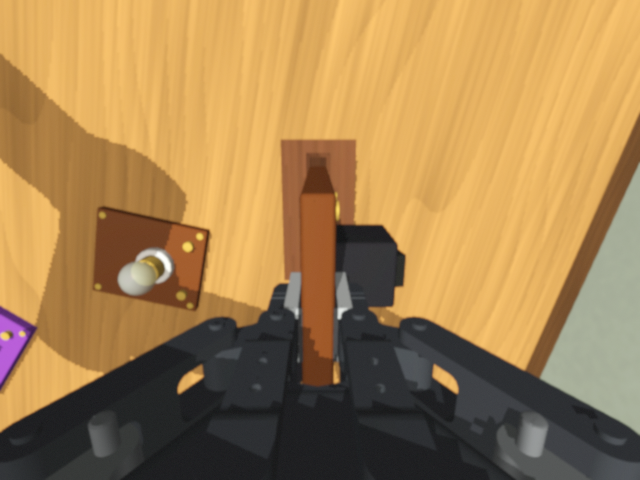

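View pics/s2.png

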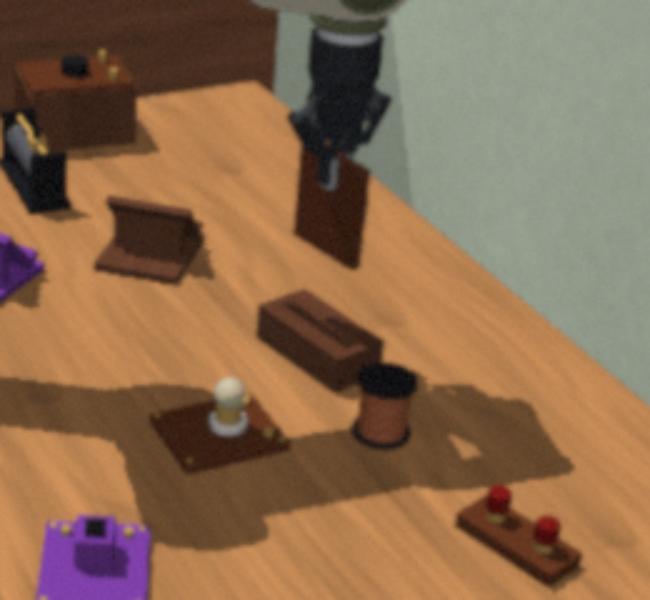

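```bash
cat >> rl.py <<'E'
def inh(nm):
    W=np.load(f"pics/{nm}.npz")["W"];p,M,s=tpose()
    Q=W[150:400,285:350].reshape(-1,3);Q=Q[~np.isnan(Q).any(1)];q=(Q-p)@M  # tool coords
    x=(q[:,0]);y=q[:,1];z=q[:,2]
    t=(abs(z)<9)&(x<-30)&(x>-50); print("top edge: x med",np.median(x[t]),"y range",np.percentile(y[t],[.5,99.5]),"z range",np.percentile(z[t],[1,99]))
    kt=np.polyfit(y[t],x[t],1);print(" top slope deg",np.degrees(np.arctan(kt[0])))
    e=(abs(z)<10)&(x>-28)&(x<85)&(y>42)&(y<60)
    if e.sum()>30:
        k=np.polyfit(x[e],y[e],1)
        for _ in range(3): r=y-np.polyval(k,x);h=e&(abs(r)<1.2);k=np.polyfit(x[h],y[h],1)
        print("side edge: y at 0",k[1],"slope deg",np.degrees(np.arctan(k[0])),"x range",x[h].min(),x[h].max(),h.sum())
        for a,b in [(-28,0),(0,30),(30,60),(60,85)]:
            g=h&(x>=a)&(x<b)
            if g.sum()>5: print("  x",a,b,"z range",np.percentile(z[g],[2,98]).round(2),"mid",np.percentile(z[g],[2,98]).mean().round(2),g.sum())
E
python3 - <<'E'
from rl import *
inh("w_i1")
W=np.load("pics/w_i1.npz")["W"];sub=W[130:260,275:362].reshape(-1,3);sub=sub[abs(sub[:,2]-45)<2]
x=(sub-RC)@RX;y=(sub-RC)@RY
print("rail top x",np.percentile(x,[.5,99.5]),"y max",np.percentile(y,99.8))
E
```

```text
top edge: x med -36.125030551708804 y range [-21.67603292  50.29473711] z range [-7.98640729  8.61335481]
 top slope deg 1.526933406490818
side edge: y at 0 50.359663779340146 slope deg 0.15021839794341146 x range -27.963419219524237 81.85504688985203 573
  x -28 0 z range [-4.68  6.  ] mid 0.66 271
  x 0 30 z range [-4.9   5.87] mid 0.48 164
  x 30 60 z range [-5.    5.76] mid 0.38 92
  x 60 85 z range [-5.01  5.6 ] mid 0.29 46
rail top x [-34.97157814  34.49498396] y max 69.60976917316675
```

```bash
python3 - <<'E'
from rl import *
P,F=rail(140,-0.35,-0.4);P[2]=139;plan(P,F)
E
```

```text
linear [0.2727, -0.0064, 0.0002] rotation [0.0031, -0.001, -0.0022] rows>=2.0 t=15.00
```

```bash
python3 -m jog '[{"linear":[0.1,-0.006,0],"rotation":[0.003,-0.001,-0.002],"grip":5},{"linear":[0.2,-0.006,0],"rotation":[0.003,-0.001,-0.002],"grip":5},{"linear":[0.25,-0.006,0],"rotation":[0.003,-0.001,-0.002],"grip":5},{"linear":[0.272,-0.006,0],"rotation":[0.003,-0.001,-0.002],"grip":5},{"linear":[0.272,-0.006,0],"rotation":[0.003,-0.001,-0.002],"grip":5},{"linear":[0.272,-0.006,0],"rotation":[0.003,-0.001,-0.002],"grip":5}]'
python3 - <<'E'
from rl import *
P,F=rail(140,-0.35,-0.4);P[2]=139;plan(P,F);print(sense()["force"]);shot("w_i2");inh("w_i2")
p,M,s=tpose()
W=np.load("pics/w_i2.npz")["W"];sub=W[20:420,200:440].reshape(-1,3);sub=sub[abs(sub[:,2]-45)<2]
x=(sub-RC)@RX;y=(sub-RC)@RY;m=(abs(x)<45)&(abs(y)<80);x=x[m];y=y[m]
print("rail top x",np.percentile(x,[.5,99.5]),"y",np.percentile(y,[.2,99.8]))
c=cv2.imread("pics/w_i2.png");cv2.imwrite("pics/c7.png",cv2.resize(c[60:300,220:440],None,fx=3,fy=2.5,interpolation=cv2.INTER_CUBIC))
E
```

```text
time_s: 15.5
eef_pos: [644.8, -21.6, 140.5]
ee_rot: [0.704, -0.075, 0.702, 0.075]
force: [0.4, -0.6, -2.7]
grip_width: 0.127
linear [0.005, -0.0011, -0.0012] rotation [0.0014, 0.0036, 0.0008] rows>=0.0 t=15.50
[ 0.42020829 -0.60995403 -2.67029419]
top edge: x med -36.891922873504264 y range [-21.40265776  50.62973833] z range [-8.05356078  8.51813836]
 top slope deg 1.5973121977067526
side edge: y at 0 50.68137224159686 slope deg 0.11171016562765512 x range -27.855604647901803 80.94132413193744 563
  x -28 0 z range [-4.92  5.79] mid 0.44 262
  x 0 30 z range [-5.13  5.67] mid 0.27 166
  x 30 60 z range [-5.17  5.56] mid 0.19 96
  x 60 85 z range [-5.24  5.47] mid 0.12 39
rail top x [-34.85337516  34.7050613 ] y [-40.37366326  70.0547993 ]
```

View pics/c7.png

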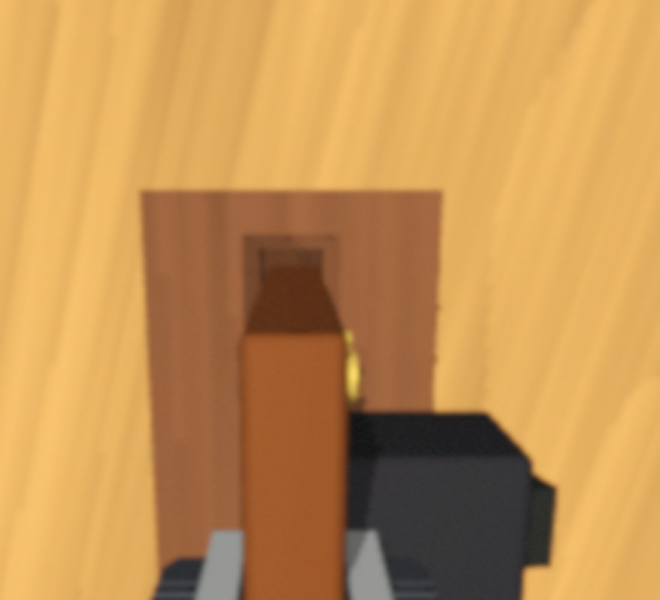

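```bash
python3 -m jog '[{"linear":[0.03,-0.001,0],"rotation":[0.001,0.003,0.001],"grip":5},{"linear":[0.055,-0.001,0],"rotation":[0.001,0.003,0.001],"grip":5},{"linear":[0.075,-0.001,0],"rotation":[0.001,0.003,0.001],"grip":5},{"linear":[0.085,-0.001,0],"rotation":[0.001,0.003,0.001],"grip":5},{"linear":[0.085,-0.001,0],"rotation":[0.001,0.003,0.001],"grip":5}]'
python3 - <<'E'
from rl import *
P,F=rail(140);P[2]=98;plan(P,F)
s=sense();print(s["force"]@RX,s["force"]@RY,s["force"][2],s["wrist_torque"])
E
```

```text
time_s: 15.97
eef_pos: [644.7, -21.9, 114.2]
ee_rot: [0.703, -0.074, 0.703, 0.075]
force: [-0.1, 0.5, -3.3]
grip_width: 0.129
linear [0.0538, 0.0012, 0.0006] rotation [0.0001, -0.0014, -0.0012] rows>=0.4 t=15.97
-0.013133512549623635 0.5340891105965487 -3.290077631403279 [0.0071843  0.01661742 0.02487505]
```

```bash
python3 -m jog '[{"linear":[0.018,0.001,0],"rotation":[0,-0.001,-0.001],"grip":5},{"linear":[0.034,0.001,0],"rotation":[0,-0.001,-0.001],"grip":5},{"linear":[0.042,0.001,0],"rotation":[0,-0.001,-0.001],"grip":5},{"linear":[0.046,0.001,0],"rotation":[0,-0.001,-0.001],"grip":5},{"linear":[0.046,0.001,0],"rotation":[0,-0.001,-0.001],"grip":5}]'
python3 - <<'E'
from rl import *
s=sense();print(s["force"]@RX,s["force"]@RY,s["force"][2],s["wrist_torque"])
E
```

```text
time_s: 16.38
eef_pos: [644.5, -21.6, 100.0]
ee_rot: [0.703, -0.075, 0.703, 0.075]
force: [-0.3, -0.4, -2.9]
grip_width: 0.13
-0.4049374288121367 -0.3208872895019945 -2.877196923441333 [-7.24912248e-04 -7.84907698e-06 -2.65417630e-02]
```

```bash
python3 -m jog '[{"linear":[0.004,0,0],"rotation":[0,0,0],"grip":5},{"linear":[0.007,0,0],"rotation":[0,0,0],"grip":5},{"linear":[0.007,0,0],"rotation":[0,0,0],"grip":5}]'; python3 -m jog '[{"linear":[0.004,0,0],"rotation":[0,0,0],"grip":5},{"linear":[0.004,0,0],"rotation":[0,0,0],"grip":5}]'
```

```text
time_s: 16.63
eef_pos: [644.6, -21.5, 98.0]
ee_rot: [0.703, -0.075, 0.703, 0.075]
force: [-0.9, 0.4, -2.8]
grip_width: 0.128
time_s: 16.8
eef_pos: [644.7, -21.5, 97.9]
ee_rot: [0.703, -0.075, 0.703, 0.075]
force: [-4.3, 1.3, 4.9]
grip_width: 0.129
```

```bash
python3 -m jog '[{"linear":[0,0,0],"rotation":[0,0,0],"grip":14},{"linear":[0,0,0],"rotation":[0,0,0],"grip":20},{"linear":[0,0,0],"rotation":[0,0,0],"grip":40},{"linear":[0,0,0],"rotation":[0,0,0],"grip":50},{"linear":[0,0,0],"rotation":[0,0,0],"grip":50},{"linear":[0,0,0],"rotation":[0,0,0],"grip":50}]'
python3 - <<'E'
from rl import *
shot("w_i3");inh("w_i3")
E
```

```text
time_s: 17.3
eef_pos: [644.8, -21.5, 97.8]
ee_rot: [0.703, -0.075, 0.703, 0.075]
force: [-0.7, 0.1, -1.0]
grip_width: 0.587
top edge: x med -37.27594864476833 y range [-21.58541549  50.72248228] z range [-5.16313786  6.65683945]
 top slope deg 0.3256413884259026
side edge: y at 0 50.643155746709894 slope deg 0.4072380995738847 x range -27.908734066347584 84.11708183716597 668
  x -28 0 z range [-4.74  5.99] mid 0.63 256
  x 0 30 z range [-4.77  5.9 ] mid 0.56 142
  x 30 60 z range [-9.65  9.66] mid 0.0 135
  x 60 85 z range [-7.4   7.57] mid 0.09 135
```

View pics/w_i3.png

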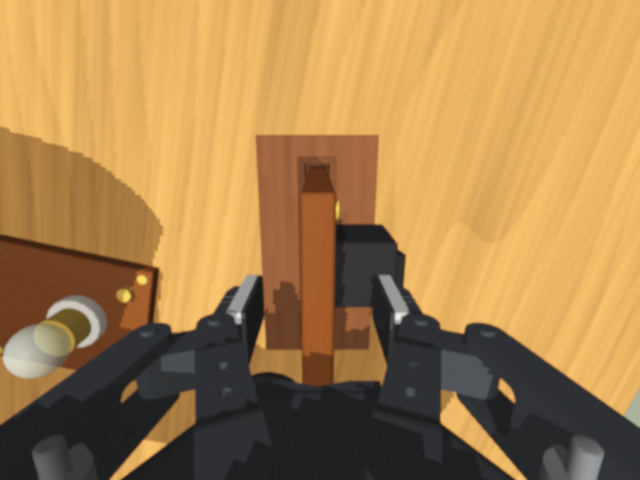

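```bash
python3 -m jog '[{"linear":[-0.05,0,0],"rotation":[0,0,0],"grip":50},{"linear":[-0.12,0,0],"rotation":[0,0,0],"grip":50},{"linear":[-0.25,0,0],"rotation":[0,0,0],"grip":50},{"linear":[-0.4,0,0],"rotation":[0,0,0],"grip":50},{"linear":[-0.5,0,0],"rotation":[0,0,0],"grip":50},{"linear":[-0.5,-0.1,0],"rotation":[0,0,0],"grip":50},{"linear":[-0.5,-0.1,0],"rotation":[0,0,0],"grip":50},{"linear":[-0.5,-0.1,0],"rotation":[0,0,0],"grip":50}]'
python3 - <<'E'
from rl import *
shot("w_f")
W=np.load("pics/w_f.npz")["W"];Q=W[:400].reshape(-1,3);Q=Q[~np.isnan(Q).any(1)]
x=(Q-RC)@RX;y=(Q-RC)@RY;z=Q[:,2]
t=(abs(x)<12)&(abs(y)<60)&(z>128)&(z<140);print("top z",np.median(z[t]),np.percentile(x[t],[1,99]),np.percentile(y[t],[.5,99.5]))
k=np.polyfit(y[t],z[t],1);print("top tilt deg",np.degrees(k[0]),t.sum())
b=(abs(y)<55)&(z>60)&(z<125)&(x>-12)&(x<0);print("back face pts",b.sum(), np.polyfit(z[b],x[b],1) if b.sum()>20 else "")
p,d=capture("side");cv2.imwrite("pics/s3.png",cv2.resize(p[120:360,240:520,::-1],None,fx=2.5,fy=2.5))
p,d=capture("top");cv2.imwrite("pics/top1.png",p[:,:,::-1])
E
```

```text
time_s: 18.02
eef_pos: [650.9, -51.8, 247.3]
ee_rot: [0.703, -0.074, 0.703, 0.074]
force: [-0.8, 0.7, -1.5]
grip_width: 0.585
top z 135.09799119423394 [-5.55142166  6.53655462] [-48.00279087  50.01737494]
top tilt deg -0.08257639459198424 2012
back face pts 0
```

View pics/s3.png

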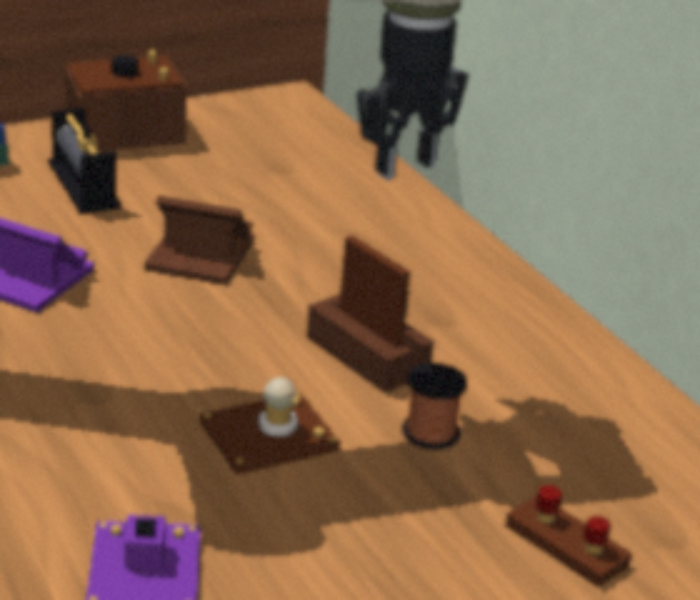

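View pics/top1.png

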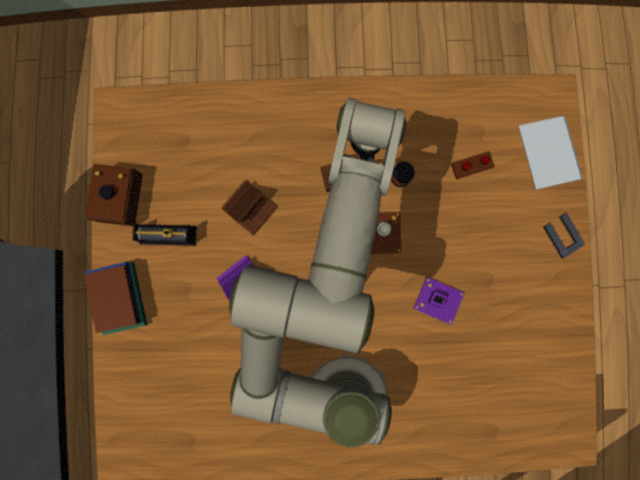

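View pics/w_f.png

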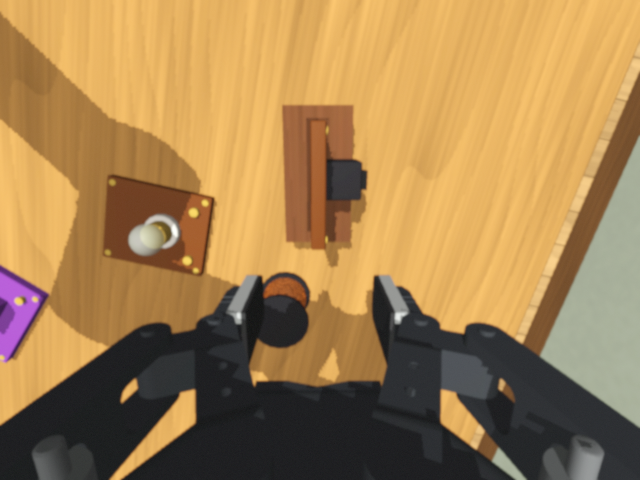

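The board stands upright in the slot: its top edge is at z = 135.1 mm (15 + 120) and level, with the switch at (345,180) on the class side. The bystanders are at the same pixels as before. Handing in.

```bash
python3 -c "
from rig import *
print(finish_job())"
```

```text
the job is handed in; nothing more can be done
None
```

The switch board was leaned on the teak rest first and let go. It now stands upright and fully home in the slot of the teak block, switch facing the class. I handed the job in at about 18 s.

- **Lean:** I carried the board by its switch block to the rest and released it. With the gripper backed off, the board's pitch was within 0.2° of the slope and its foot was about 0.5 mm from the ledge corner.
- **Standing:** I gripped it again by the bare top edge and lowered it into the slot until it touched the floor at about 8 N. The top edge then measured 135.1 mm against 135 mm expected (15 mm floor plus 120 mm board), level to 0.1°.
- **Clearance:** After the release the gripper rose about 150 mm clear. The wrist view shows the switch on the side away from the robot.
- **Bystanders:** Their pixel positions in the top and side views match the start by eye. In the last top view the arm partly covers the bulb board and one purple look-alike, but the wrist or side view shows both in place.
- **Disagreement in the checks:** On the way to the rest, early depth readings of the in-hand tilt differed by about 2°. I measured it again over a longer stretch of the board and corrected it before contact.

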